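# Restock the sloped flow tray from the clamshell case

### The arm

A 6-joint arm with a two-finger parallel gripper is mounted at the origin on the work surface. World frame = base frame: x ahead of the robot, y to its left, z up, the work surface at z = 0. Lengths are in m, angles in rad, forces in N, time in s.
With the tool pointing down it reaches from about 0.35 to 0.975 m from the base axis. Payload 4.9 kg.
Tool frame: the origin (TCP) lies at the very end of the fingers, on their centre line; the grasp point (between the pads) lies manip.grip_point_offset behind it (manip.grip_point_offset is the distance from the TCP to the grasp point, in m); z points along the fingers, y is the line along which they close (so a half turn about z gives the same grasp; the last joint's range is limited). The gripper opens to 85 mm and grips with 20 to 120 N. Pads are 22 mm wide; open, the fingers measure 114 mm over their backs; the gripper's body (76 mm by 85 mm) begins 54 mm behind the grasp point. The pads swing forward as they close: fully open they stand 13 mm farther back than shut.
Start: joints at [-1.4, 0.053, 1.613, -0, 1.476, -0.119], TCP at [0.179, -0.599, 0.231] pointing down, gripper open.
Joint ranges: [-3.01, 3.01], [-1.01, 2.22], [0.06, 2.58], [-1.02, 4.17], [0.09, 2.62], [-3.14, 3.14]. Speed limits (rad/s): [2.57, 2.57, 3.14, 3.14, 3.14, 3.14].

### API

Orientations are given as a unit quaternion [w, x, y, z].
In Python, from plant import manip gives the robot as it stands.
- The arm moves only by the shell command python3 -m crank 'ROWS' [OPENING]. ROWS is JSON, a list of rows, each an object of numbers: "x", "y", "z": the shift along the tool's x, y, z in cm; "turn": the turn about the tool's z in rad. In form: [{"x": .., "y": .., "z": .., "turn": ..}, ...]. A call has 1 to 5 rows; each row shifts and turns the commanded pose from where the row before left it, along the tool's axes as they then stand; what a row does not reach is not made up. A row lasts 1/10 s, in which the tool goes at most 50 mm and 8.59 degrees, less where a joint would pass 70% of its speed; a pose out of reach is approached as far as the arm can. A call with a gripper value outside its range is refused whole. OPENING is the opening in per cent of the stroke, from 0 (shut) to 100 (fully open), set as the call begins (- or left out, the last holds). The fingers move at their own pace and stop on an object; the grip force is fixed at half the most. Time passes only in rows, so rows that do not move let the fingers close. It gives the time, the measured TCP pose, the force, the opening and the grip force at its end, in the units of the state.
- manip.state(): the state, without advancing time (a new reading comes with each control period).
- manip.grab_frame(name): name is "side" or "top" or "wrist"; returns (picture, depth): 400x640x3 uint8, red, green, blue; 400x640 float32, m along the optical axis (not along the pixel's ray), 0 where there is no reading.
- manip.camera_model(name): a dict with "mtx" (3x3 intrinsics, pixels), "world_to_cam" (4x4, takes a point from world to camera coordinates). Camera axes: x right, y down, z forward; pixel columns grow to the right and rows downward; lengths in m; the calibration is good to about 2 mm. A picture is of the moment at which its call begins: read the wrist's pose just before it. camera_model takes no time and is no camera call; for the wrist camera it gives the pose at the moment of the call.
- manip.job_done(): hands the job in; it is judged then, once.
The state is a dict: "time": time; "joint_pos": joint angles; "joint_vel": joint speeds; "joint_efforts": joint torques, N m; "tool_pos": TCP position; "tool_rot": TCP orientation; "contact_force": force on the tool from outside, world axes, zero at the start; "ft_torque": the same for the moment, N m; "gripper_width": opening from 0.0 (shut) to 1.0 (fully open); "grasp_force": force on a finger pad.
Only numpy, scipy, OpenCV 4.12 (cv2) and the standard library are available. Lean on these libraries where they do the work, as an engineer would, in place of code of your own. Each camera call takes 0.05 s, during which the arm holds its last target. There are 200 camera calls.

### The job

Open the lid of the blue case past its balance point so that it stays open by itself. Then move first the orange-banded carton and after it the blue-banded one to the lane of its colour in the sloped tray: keep hold of each until it lies flat on the open part of the slope, lengthwise in its lane, then slide it down under the clear cover until it rests against the back stop, and let go. Leave the lid open and do not disturb the tape roll, the red bin or the bottle.

Things in the scene. Friction and masses are not known exactly. Their poses are not given: they have to be found in the camera images.
- lid (a joint): hinge of the clear plastic clamshell lid of the blue case: 0 shut, grows as the lid opens, 2.1 rad is its end stop. Balance point about 1.4 rad: below this it falls shut, past it it falls open and stays. Hardly any friction, 0.15 kg.
- lid_tab (a point): grip point of the orange lift tab on the lid's front edge, 172 mm from the hinge line. The tab is 24 mm wide (y, parallel to the hinge), 7 mm thick, and sticks out 36 mm from the lid's edge; this point is 22 mm out from the edge. Can be pinched across its 24 mm from above at any lid angle; it turns with the lid, pointing straight up at 1.57.
- lid_hinge (a point): middle of the lid's hinge line, on the far rim of the case, 42 mm above the bench. Axes turn with the lid: y the hinge line; when shut, -x to the case's front, z up. Tab point: (-172, 0, 7) mm here. Opening turns about +y: the tab rises and swings over to the far side. Lid 150 x 220 x 20 mm; open, it stands about 0.18 m high behind the case.
- case_floor (a point): middle of the inner floor of the blue open case, 5 mm above the bench; x axis from the case's front to the hinge side, z up. The case is fixed to the bench, 150 (x) x 220 (y) mm outside, 42 mm high, walls 5 mm.
- carton_orange_center (a point): orange carton: slim closed cardboard box with a wide orange band nearer one end, rigid, 120 (own x) x 38 (own y) x 42 mm high (own z), 0.08 to 0.16 kg. This point is its centre. It starts standing on the case floor under the shut lid, long side within 0.1 rad of the case's x axis, at the case's left or right (random). At least 25 mm free on each long side.
- carton_blue_center (a point): blue carton: slim closed cardboard box with a wide blue band nearer one end, rigid, 120 (own x) x 38 (own y) x 42 mm high (own z), 0.08 to 0.16 kg. This point is its centre. It starts standing on the case floor under the shut lid, long side within 0.1 rad of the case's x axis, at the case's left or right (random). At least 25 mm free on each long side.
- lane_orange (a point): orange lane, with orange tag at its high open end and orange behind the stop. Point on the lane floor, on its centre line, at the face of the back stop. x runs down the slope to the stop (25 degrees below level), y across, z square to the floor. Lane x from -250 to 0 mm; rails 8 mm high leave 48 mm clear. A carton at home has its centre at x = -60, z = 21 mm here.
- lane_blue (a point): blue lane, with blue tag at its high open end and blue behind the stop. Point on the lane floor, on its centre line, at the face of the back stop. x runs down the slope to the stop (25 degrees below level), y across, z square to the floor. Lane x from -250 to 0 mm; rails 8 mm high leave 48 mm clear. A carton at home has its centre at x = -60, z = 21 mm here.
- deck: the sloped aluminium tray, fixed to the bench, two lanes 80 mm apart; origin midway between the two lane points, same axes. Stop 36 mm high. A fixed clear cover roofs x from -70 to 0 mm, underside 50 and top 54 mm above the floor, on cheeks at y = +-85; the rest is open above. Friction keeps a carton where it is put: it must be slid. At home its upper 50 mm stand out of the cover.
- tape_roll_center (a point): centre of an amber roll of packing tape lying flat, 90 mm across, 48 mm high. Bystander: leave it alone.
- red_bin_center (a point): centre of a red open bin, 100 x 80 x 60 mm high. Bystander: leave it alone.
- bottle_center (a point): centre of a white bottle with blue cap, 60 mm across, 130 mm high. Bystander: leave it alone.

How it is judged:
By the outcome, as a careful person would: the job done as asked, in the order asked, and still so for the second after the job is handed in, with the robot touching nothing.
It also fails if it takes over 72 s, if anything falls off the work surface, if the arm or the gripper's body presses on something with over 40 N, if the wrist force passes 120 N, or if a joint passes its speed limit or range.

## Working session

There is one attempt and no reset: what is moved stays moved. The work goes in short steps, Python scripts to look and compute and a shell command to move; the robot and the scene stay as the last step left them, time stands still between calls to the robot, and variables do not carry over. Pictures are saved under pics/ and viewed, at most 13 in all, crops included, and the job is handed in when it is done.

```bash
ls; mkdir -p pics
python3 - <<'E'
from plant import manip
import cv2,numpy as np
s=manip.state();print(s['tool_pos'],s['tool_rot'],s['gripper_width'],manip.grip_point_offset)
for n in ['side','top']:
    p,d=manip.grab_frame(n);m=manip.camera_model(n)
    np.savez(f'pics/{n}.npz',p=p,d=d,**m)
    cv2.imwrite(f'pics/{n}.png',p[:,:,::-1])
    c=np.linalg.inv(m['world_to_cam']);print(n,c[:3,3].round(3),c[:3,2].round(3),m['mtx'][0,0])
E
```

```text
pics
[ 0.17848529 -0.59829021  0.23001723] [-1.06973571e-03  9.89519978e-01  1.44392060e-01 -3.03298037e-05] 1.0013510145637117 0.0187
side [ 0.372 -0.775  0.823] [ 0.212  0.705 -0.677] 468.5147654376874
top [0.447 0.022 0.949] [ 0.167  0.008 -0.986] 373.13945603030555
```

View pics/side.png

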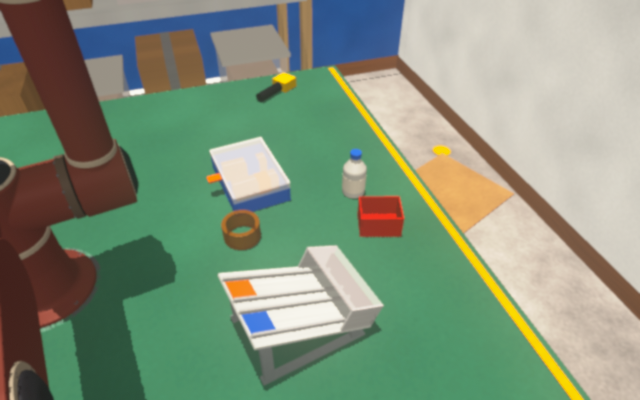

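View pics/top.png

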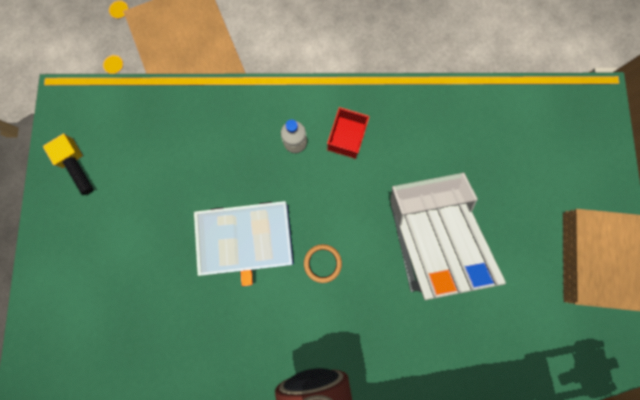

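Side view: case with its tab at (213,178), tape (240,230), and the deck with its orange tag (240,288) and blue tag (258,321). Top view: tab (247,277), tags (442,282) and (480,275), and faint cartons at (227,240) and (261,235) under the lid. The deck slopes down away from the robot.

```bash
cat > h.py <<'E'
import numpy as np,cv2
from plant import manip
def P(m): return m['mtx']@m['world_to_cam'][:3]
def ray(m,uv):
    c=np.linalg.inv(m['world_to_cam']); d=c[:3,:3]@np.linalg.inv(m['mtx'])@np.array([uv[0],uv[1],1.]); return c[:3,3],d
def onz(m,uv,z):
    o,d=ray(m,uv); return o+d*(z-o[2])/d[2]
def onplane(m,uv,p,n):
    o,d=ray(m,uv); return o+d*((p-o)@n)/(d@n)
def tri(m1,a,m2,b):
    X=cv2.triangulatePoints(P(m1),P(m2),np.array(a,float).reshape(2,1),np.array(b,float).reshape(2,1)).ravel(); X=X[:3]/X[3]
    e=[np.linalg.norm((lambda q:q[:2]/q[2])(P(m)@np.append(X,1))-u) for m,u in((m1,a),(m2,b))]
    return X,np.round(e,1)
def mask(p,lo,hi):
    return cv2.inRange(cv2.cvtColor(p,cv2.COLOR_RGB2HSV),lo,hi)
def blobs(mk,amin=40):
    n,l,s,c=cv2.connectedComponentsWithStats(mk)
    out=[]
    for i in range(1,n):
        if s[i,4]>=amin:
            ct=cv2.findContours((l==i).astype(np.uint8),0,2)[0][0]
            out.append((s[i,4],c[i].round(1),cv2.boxPoints(cv2.minAreaRect(ct)).round(1)))
    return sorted(out,key=lambda t:-t[0])
OR=((5,190,150),(16,255,255)); BL=((105,140,100),(125,255,255))
def pose():
    s=manip.state(); w,x,y,z=s['tool_rot']
    from scipy.spatial.transform import Rotation as R
    r=R.from_quat([x,y,z,w]).as_matrix(); return s['tool_pos'],r,np.arctan2(r[1,0],r[0,0])
def load(n):
    f=np.load(f'pics/{n}.npz'); return {k:f[k] for k in f}
def grab(n,f):
    m=manip.camera_model(n); p,d=manip.grab_frame(n); np.savez(f'pics/{f}.npz',p=p,d=d,**m); cv2.imwrite(f'pics/{f}.png',p[:,:,::-1]); return p,d,m
E
python3 - <<'E'
from h import *
for n in('side','top'):
    m=load(n)
    for k,c in(('or',OR),('bl',BL)):
        for b in blobs(mask(m['p'],*c)): print(n,k,b[0],b[1],b[2].tolist())
E
```

```text
side or 306 [239.9 288. ] [[226.8000030517578, 282.20001220703125], [251.39999389648438, 278.8999938964844], [253.3000030517578, 293.3999938964844], [228.6999969482422, 296.70001220703125]]
side or 45 [213.8 177.9] [[206.60000610351562, 176.8000030517578], [218.60000610351562, 172.8000030517578], [220.5, 178.5], [208.5, 182.5]]
side bl 5160 [354.7  29.2] [[313.0, 0.0], [402.0, 0.0], [402.0, 65.0], [313.0, 65.0]]
side bl 4763 [167.6  35.7] [[74.69999694824219, 29.5], [274.70001220703125, 5.300000190734863], [282.5, 69.5999984741211], [82.5, 93.9000015258789]]
side bl 601 [293.8  34.8] [[287.6000061035156, 3.200000047683716], [297.29998779296875, 2.799999952316284], [300.29998779296875, 68.80000305175781], [290.6000061035156, 69.19999694824219]]
side bl 464 [265.2 200.8] [[232.60000610351562, 205.6999969482422], [287.8999938964844, 189.60000610351562], [290.6000061035156, 198.89999389648438], [235.3000030517578, 215.0]]
side bl 427 [ 8.4 51.1] [[-3.0, 38.900001525878906], [18.200000762939453, 36.20000076293945], [21.200000762939453, 60.599998474121094], [0.0, 63.20000076293945]]
side bl 413 [257.8 321.4] [[242.8000030517578, 314.70001220703125], [270.0, 309.8999938964844], [273.1000061035156, 327.79998779296875], [245.89999389648438, 332.6000061035156]]
side bl 80 [355.5 153.3] [[351.0, 149.0], [360.0, 149.0], [360.0, 158.0], [351.0, 158.0]]
top or 376 [442.4 281.8] [[430.1000061035156, 274.29998779296875], [447.79998779296875, 268.3999938964844], [454.79998779296875, 289.3999938964844], [437.1000061035156, 295.29998779296875]]
top or 88 [246.2 277.3] [[242.0, 284.0], [242.0, 271.0], [251.0, 271.0], [251.0, 284.0]]
top bl 392 [479.  274.6] [[465.79998779296875, 267.1000061035156], [482.8999938964844, 259.79998779296875], [492.3999938964844, 281.79998779296875], [475.20001220703125, 289.20001220703125]]
top bl 105 [291.2 125.4] [[286.0, 120.0], [296.0, 120.0], [296.0, 131.0], [286.0, 131.0]]
```

```bash
python3 - <<'E'
from h import *
s,t=load('side'),load('top')
for n,a,b in(('tab',(213.8,177.9),(246.2,277.3)),('otag',(239.9,288),(442.4,281.8)),('btag',(257.8,321.4),(479,274.6))):
    X,e=tri(s,a,t,b);print(n,X.round(4),e)
# case outline in top: bright lid frame corners on z=.06
for uv in((195,212),(287,203),(292,265),(198,275)): print(uv,onz(t,uv,.05).round(3))
for uv in((394,186),(466,175),(476,205),(504,284),(428,299)): 
    d=t['d'][uv[1],uv[0]]; print(uv,d)
im=np.hstack([cv2.resize(t['p'][190:310,180:320],None,fx=2.8,fy=2.8,interpolation=2),cv2.resize(t['p'][165:305,380:510],None,fx=2.4,fy=2.4,interpolation=2)]);
E
python3 - <<'E'
import cv2
import sys;sys.path.insert(0,'.')
from h import *
t=load('top');cv2.imwrite('pics/crop1.png',cv2.resize(t['p'][160:310,180:510,::-1],None,fx=2.4,fy=2.4,interpolation=2))
E
```

```text
tab [0.4061 0.1986 0.0484] [0.1 0.1]
otag [ 0.4002 -0.2366  0.1329] [0.4 0.5]
btag [ 0.4157 -0.3153  0.1329] [0.3 0.3]
(195, 212) [0.562 0.328 0.05 ]
(287, 203) [0.584 0.105 0.05 ]
(292, 265) [0.435 0.091 0.05 ]
(198, 275) [0.412 0.313 0.05 ]
(394, 186) 0.8794868
(466, 175) 0.9700682
(476, 205) 0.9551634
(504, 284) 0.9206815
(428, 299) 0.9199337
```

View pics/crop1.png

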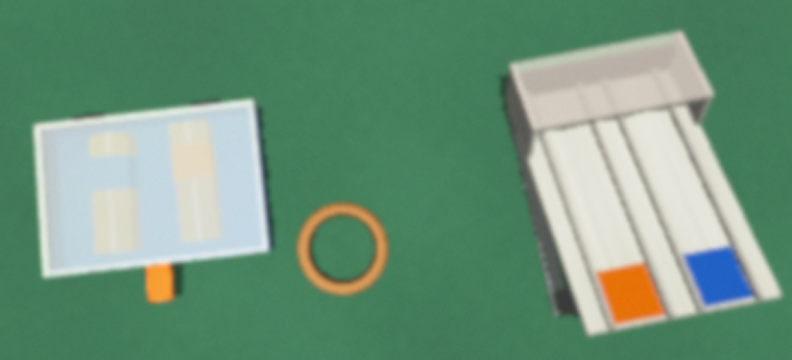

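The blue carton is on the left in the case and the orange one on the right; case yaw is about 0.097 and deck yaw about 0.19. I'll approach the tab.

```bash
cat >> h.py <<'E'
def to(x,y,z,yaw):
    p,r,a=pose(); d=np.array([x,y,z])-p; c,s=np.cos(yaw),np.sin(yaw)
    print('t',round(manip.state()['time'],2),'pos',p.round(4),'yaw',round(a,3),'| cm x %.2f y %.2f z %.2f turn %.3f'%(100*(c*d[0]+s*d[1]),100*(s*d[0]-c*d[1]),-100*d[2],a-yaw))
E
python3 -m crank '[{"turn":0.1,"z":-1.5},{"turn":0.092,"z":-1.5},{"x":3,"y":-3.7},{"x":3,"y":-3.7},{"x":3,"y":-3.7}]' 70
python3 -m crank '[{"x":3,"y":-3.7},{"x":3,"y":-3.7},{"x":3,"y":-3.7},{"x":3,"y":-3.7},{"x":3,"y":-3.7}]'
python3 -m crank '[{"x":1,"y":-4.5},{"x":0,"y":-4.8},{"x":0,"y":-4.8},{"x":0,"y":-4.8},{"x":0,"y":-4.8}]'
python3 -c "from h import *;to(.402,.198,.17,.097)"
```

```text
t 0.1 pos [ 0.1785 -0.5984  0.2302] yaw 0.29 | cm x 29.96 y -77.10 z 6.02 turn 0.193schema error: expected keys x, y, z, turn
schema error: expected keys x, y, z, turn
schema error: expected keys x, y, z, turn
```

All keys are required.

```bash
python3 -m crank '[{"x":0,"y":0,"z":-1.5,"turn":0.1},{"x":0,"y":0,"z":-1.5,"turn":0.092},{"x":3,"y":-3.7,"z":0,"turn":0},{"x":3,"y":-3.7,"z":0,"turn":0},{"x":3,"y":-3.7,"z":0,"turn":0}]' 70
python3 -m crank '[{"x":3,"y":-3.7,"z":0,"turn":0},{"x":3,"y":-3.7,"z":0,"turn":0},{"x":3,"y":-3.7,"z":0,"turn":0},{"x":3,"y":-3.7,"z":0,"turn":0},{"x":3,"y":-3.7,"z":0,"turn":0}]'
python3 -m crank '[{"x":1,"y":-4.5,"z":0,"turn":0},{"x":0,"y":-4.8,"z":0,"turn":0},{"x":0,"y":-4.8,"z":0,"turn":0},{"x":0,"y":-4.8,"z":0,"turn":0},{"x":0,"y":-4.8,"z":0,"turn":0}]'
python3 -c "from h import *;to(.402,.198,.17,.097)"
```

```text
time: 0.6
tool_pos: [0.2577, -0.4782, 0.2607]
tool_rot: [-0.0, 0.999, 0.048, -0.0]
contact_force: [1.7, 0.1, 0.6]
gripper_width: 0.702
grasp_force: 0.0
time: 1.1
tool_pos: [0.389, -0.279, 0.2609]
tool_rot: [-0.0, 0.999, 0.049, -0.0]
contact_force: [1.0, -0.7, -0.2]
gripper_width: 0.701
grasp_force: 0.0
time: 1.6
tool_pos: [0.3746, -0.0423, 0.2609]
tool_rot: [-0.0, 0.999, 0.049, 0.0]
contact_force: [1.7, -0.1, 0.8]
gripper_width: 0.697
grasp_force: 0.0
t 1.6 pos [ 0.3746 -0.0423  0.2609] yaw 0.097 | cm x 5.06 y -23.65 z 9.09 turn 0.000
```

```bash
python3 -m crank '[{"x":1,"y":-4.7,"z":0,"turn":0},{"x":1,"y":-4.7,"z":0,"turn":0},{"x":1,"y":-4.7,"z":1,"turn":0},{"x":1,"y":-4.7,"z":1,"turn":0},{"x":1,"y":-4.7,"z":1,"turn":0}]'
python3 -m crank '[{"x":0,"y":0,"z":2,"turn":0},{"x":0,"y":0,"z":2,"turn":0},{"x":0,"y":0,"z":2,"turn":0},{"x":0,"y":0,"z":0,"turn":0}]'
python3 - <<'E'
from h import *
to(.402,.198,.17,.097)
p,d,m=grab('wrist','w1')
for b in blobs(mask(p,*OR)): 
    print(b[0],b[1],b[2].tolist(),onz(m,b[1],.049).round(4),[onz(m,q,.049).round(3).tolist() for q in b[2]])
E
```

```text
time: 2.1
tool_pos: [0.4017, 0.1969, 0.2308]
tool_rot: [0.0, 0.999, 0.049, 0.0]
contact_force: [1.9, -0.6, -0.7]
gripper_width: 0.7
grasp_force: 0.0
time: 2.5
tool_pos: [0.3997, 0.1942, 0.1675]
tool_rot: [0.001, 0.999, 0.049, -0.004]
contact_force: [-0.1, 0.0, -0.0]
gripper_width: 0.7
grasp_force: 0.0
t 2.5 pos [0.3997 0.1942 0.1675] yaw 0.098 | cm x 0.26 y -0.35 z -0.25 turn 0.001
```

View pics/w1.png

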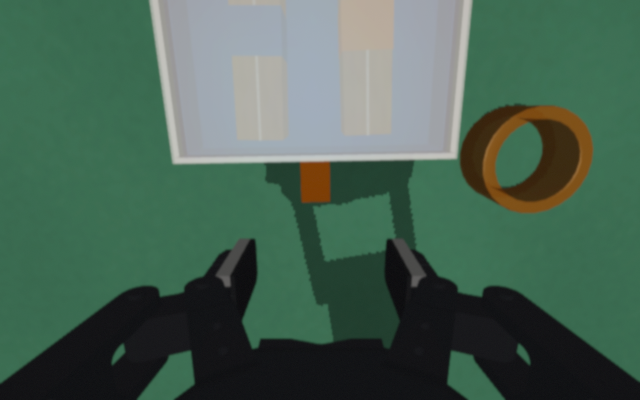

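The wrist view shows the tab at (315,182), about x 301–330 and y 163–203, and the near ends of both cartons under the lid.

Run:
```python
from h import *
m=load('w1')
b=blobs(mask(m['p'],(5,190,60),(16,255,255))&~0)
for k in b[:4]: print(k[0],k[1],onz(m,k[1],.051).round(4),[onz(m,q,.051).round(4).tolist() for q in k[2]])
t=load('top');s=load('side')
print('wrist+side',tri(s,(213.8,177.9),m,b[0][1]), [tri(t,(246.2,277.3),m,k[1]) for k in b[:2]])
for uv in((176,160),(456,156)): print(onz(m,uv,.062).round(4))
```

```text
Traceback (most recent call last):
OverflowError: Python integer -1 out of bounds for uint8
```

Run:
```python
from h import *
m=load('w1')
mk=mask(m['p'],(5,190,60),(16,255,255));mk[:,420:]=0
b=blobs(mk)
for k in b[:4]: print(k[0],k[1],onz(m,k[1],.051).round(4),[onz(m,q,.051).round(4).tolist() for q in k[2]])
t=load('top');s=load('side')
print('wrist+side',tri(s,(213.8,177.9),m,b[0][1]), [tri(t,(246.2,277.3),m,k[1]) for k in b[:2]])
for uv in((176,160),(456,156)): print(onz(m,uv,.062).round(4))
```

```text
1109 [315.  181.8] [0.4063 0.1994 0.051 ] [[0.4207, 0.2121, 0.051], [0.423, 0.1896, 0.051], [0.3911, 0.1862, 0.051], [0.3888, 0.2095, 0.051]]
wrist+side (array([0.40584881, 0.19930562, 0.04792398]), array([0. , 0.3])) [(array([0.40605001, 0.1989797 , 0.04795349]), array([0.2, 0.7]))]
[0.4155 0.308  0.062 ]
[0.4399 0.0932 0.062 ]
```

```bash
python3 -c "from h import *;to(.401,.1988,.031,.097)"
python3 -m crank '[{"x":0.1,"y":-0.45,"z":3,"turn":0},{"x":0,"y":0,"z":3,"turn":0},{"x":0,"y":0,"z":3,"turn":0},{"x":0,"y":0,"z":2.6,"turn":0},{"x":0,"y":0,"z":2,"turn":0}]' 70
python3 -m crank '[{"x":0,"y":0,"z":0,"turn":0},{"x":0,"y":0,"z":0,"turn":0}]'
python3 -c "from h import *;to(.401,.1988,.031,.097)"
```

```text
t 2.55 pos [0.4009 0.1944 0.1696] yaw 0.098 | cm x 0.06 y -0.44 z 13.86 turn 0.001
time: 3.05
tool_pos: [0.4032, 0.1992, 0.0351]
tool_rot: [-0.0, 0.999, 0.049, 0.0]
contact_force: [0.4, -0.2, -0.1]
gripper_width: 0.698
grasp_force: 0.0
time: 3.25
tool_pos: [0.4037, 0.1994, 0.0366]
tool_rot: [-0.0, 0.999, 0.049, 0.001]
contact_force: [0.6, 0.9, 0.8]
gripper_width: 0.701
grasp_force: 0.0
t 3.25 pos [0.4037 0.1994 0.0366] yaw 0.097 | cm x -0.27 y 0.03 z 0.56 turn 0.000
```

```bash
python3 -m crank '[{"x":-0.25,"y":0,"z":0.5,"turn":0},{"x":0,"y":0,"z":0,"turn":0}]' 70
python3 -m crank '[{"x":0,"y":0,"z":0,"turn":0},{"x":0,"y":0,"z":0,"turn":0},{"x":0,"y":0,"z":0,"turn":0},{"x":0,"y":0,"z":0,"turn":0},{"x":0,"y":0,"z":0,"turn":0}]' 15
python3 -c "from h import *;to(.401,.1988,.031,.097)"
```

```text
time: 3.45
tool_pos: [0.4007, 0.1992, 0.0313]
tool_rot: [-0.0, 0.999, 0.049, 0.001]
contact_force: [-0.5, 0.4, -0.3]
gripper_width: 0.698
grasp_force: 0.0
time: 3.95
tool_pos: [0.4006, 0.1987, 0.031]
tool_rot: [0.001, 0.999, 0.049, 0.0]
contact_force: [-2.1, -3.6, 5.9]
gripper_width: 0.264
grasp_force: 58.8
t 3.95 pos [0.4006 0.1987 0.031 ] yaw 0.098 | cm x 0.04 y -0.00 z 0.00 turn 0.001
```

```bash
python3 -m crank '[{"x":0.16,"y":0,"z":-1.72,"turn":0},{"x":0.32,"y":0,"z":-1.7,"turn":0},{"x":0.5,"y":0,"z":-1.66,"turn":0},{"x":0.66,"y":0,"z":-1.6,"turn":0},{"x":0.81,"y":0,"z":-1.53,"turn":0}]' 
python3 -m crank '[{"x":0.97,"y":0,"z":-1.44,"turn":0},{"x":1.1,"y":0,"z":-1.33,"turn":0},{"x":1.23,"y":0,"z":-1.22,"turn":0}]' 
python3 -c "from h import *;to(.401,.1988,.031,.097)"
```

```text
time: 4.45
tool_pos: [0.4237, 0.2014, 0.1117]
tool_rot: [-0.0, 0.999, 0.049, -0.001]
contact_force: [2.5, 1.2, -5.3]
gripper_width: 0.263
grasp_force: 59.5
time: 4.75
tool_pos: [0.4564, 0.2051, 0.1518]
tool_rot: [-0.001, 0.999, 0.049, -0.002]
contact_force: [-0.6, 2.1, -4.7]
gripper_width: 0.262
grasp_force: 61.0
t 4.75 pos [0.4564 0.2051 0.1518] yaw 0.098 | cm x -5.58 y 0.09 z 12.08 turn 0.001
```

Small forces; the arc fits. Continuing.

```bash
python3 -m crank '[{"x":1.34,"y":0,"z":-1.09,"turn":0},{"x":1.45,"y":0,"z":-0.95,"turn":0},{"x":1.54,"y":0,"z":-0.8,"turn":0},{"x":1.6,"y":0,"z":-0.64,"turn":0},{"x":1.67,"y":0,"z":-0.48,"turn":0}]' 
python3 -m crank '[{"x":1.7,"y":0,"z":-0.31,"turn":0},{"x":1.72,"y":0,"z":-0.14,"turn":0},{"x":1.73,"y":0,"z":0.04,"turn":0},{"x":1.72,"y":0,"z":0.2,"turn":0}]' 
python3 -c "from h import *;to(.401,.1988,.031,.097)"
```

```text
time: 5.25
tool_pos: [0.5322, 0.2138, 0.1918]
tool_rot: [-0.002, 0.999, 0.049, -0.002]
contact_force: [-4.3, 5.2, -1.4]
gripper_width: 0.264
grasp_force: 61.5
time: 5.65
tool_pos: [0.6012, 0.2217, 0.1947]
tool_rot: [-0.003, 0.999, 0.049, -0.001]
contact_force: [-3.8, 8.4, 1.9]
gripper_width: 0.266
grasp_force: 59.9
t 5.65 pos [0.6012 0.2217 0.1947] yaw 0.099 | cm x -20.15 y 0.34 z 16.37 turn 0.002
```

```bash
python3 -m crank '[{"x":1.69,"y":0,"z":0.38,"turn":0},{"x":1.64,"y":0,"z":0.54,"turn":0},{"x":1.55,"y":0,"z":0.7,"turn":0},{"x":0,"y":0,"z":0,"turn":0}]' 
python3 -m crank '[{"x":0,"y":0,"z":0,"turn":0},{"x":0,"y":0,"z":0,"turn":0},{"x":0,"y":0,"z":0,"turn":0}]' 70
python3 -m crank '[{"x":0,"y":0,"z":-2,"turn":0},{"x":-1,"y":0,"z":-3,"turn":0},{"x":-4,"y":0,"z":-2.5,"turn":0},{"x":-4.8,"y":0,"z":0,"turn":0},{"x":-4.8,"y":0,"z":0,"turn":0}]' 
python3 -m crank '[{"x":-4.8,"y":0,"z":0,"turn":0},{"x":-4.8,"y":0,"z":0,"turn":0},{"x":-2,"y":0,"z":0,"turn":0},{"x":0,"y":0,"z":0,"turn":0}]'
python3 - <<'E'
from h import *
to(.401,.1988,.031,.097)
grab('top','top2');grab('side','side2');p,d,m=grab('wrist','w2')
cv2.imwrite('pics/w2t.png',np.vstack([p[:,:,::-1][:300],load('top2')['p'][100:400,:,::-1]]))
E
```

```text
time: 6.05
tool_pos: [0.6522, 0.2277, 0.1796]
tool_rot: [-0.004, 0.999, 0.049, 0.002]
contact_force: [-0.3, 10.9, 5.7]
gripper_width: 0.259
grasp_force: 59.1
time: 6.35
tool_pos: [0.6501, 0.2232, 0.1776]
tool_rot: [0.0, 0.999, 0.049, -0.0]
contact_force: [-0.4, 0.5, -0.4]
gripper_width: 0.703
grasp_force: 0.0
time: 6.85
tool_pos: [0.5039, 0.2088, 0.2541]
tool_rot: [-0.0, 0.999, 0.048, 0.001]
contact_force: [0.6, -0.6, -0.1]
gripper_width: 0.7
grasp_force: 0.0
time: 7.25
tool_pos: [0.3875, 0.1977, 0.2529]
tool_rot: [-0.0, 0.999, 0.049, 0.001]
contact_force: [0.7, -0.2, 0.5]
gripper_width: 0.7
grasp_force: 0.0
t 7.25 pos [0.3875 0.1977 0.2529] yaw 0.098 | cm x 1.36 y 0.02 z 22.19 turn 0.001
```

View pics/w2t.png

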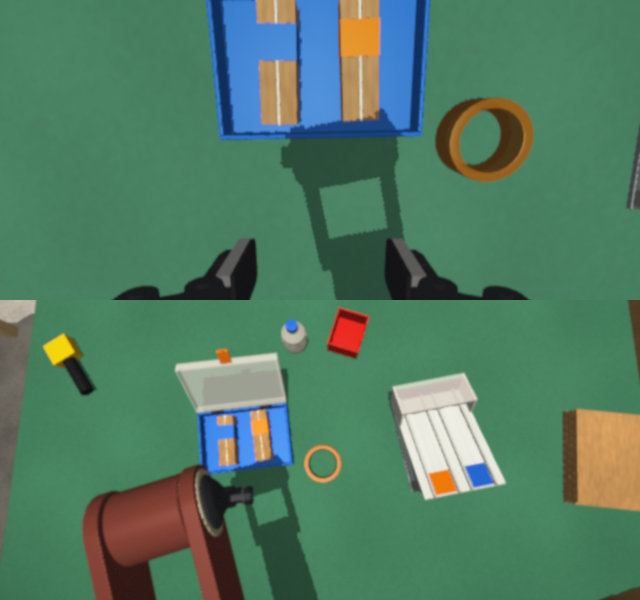

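Lid is open. In the wrist view the orange carton has its near end at (361,121) and its band at (360,37); the blue carton's near end is at (278,124).

Run:
```python
from h import *
w,t,s=load('w2'),load('top2'),load('side2')
ob={}
for n,m,roi in(('w',w,(0,150,210,430)),('t',t,(300-100,300-25,190,300)),('s',s,(100,230,200,300))):
    for nm,c in(('O',((8,180,150),(16,255,255))),('tan',((8,70,80),(22,255,255)))):
        mk=mask(m['p'],*c);z=np.zeros_like(mk);a,b,e,f=roi;z[a:b,e:f]=mk[a:b,e:f]
        for k in blobs(z,60)[:4]: 
            print(n,nm,k[0],k[1],k[2].round().tolist())
            if nm=='O' and n not in ob: ob[n]=k[1]
print(ob)
print(tri(w,ob['w'],t,ob['t']))
if 's' in ob: print(tri(t,ob['t'],s,ob['s']))
# side edges of orange carton at top plane .047
mk=mask(w['p'],(8,70,80),(22,255,255))
for v in (5,30,50,80,100,110):
    c=np.where(mk[v,320:410])[0]+320; a,b=onz(w,(c.min(),v),.047),onz(w,(c.max()+1,v),.047); print(v,c.min(),c.max(),a.round(4),b.round(4),(a+b)[:2].round(4)/2)
for u in(350,360,370):
    c=np.where(mk[60:150,u])[0]+60; print(u,c.max(),onz(w,(u,c.max()+1),.047).round(4))
```

```text
w tan 4243 [359.   57.5] [[339.0, 0.0], [378.0, 0.0], [378.0, 120.0], [339.0, 120.0]]
w tan 1120 [288.4  92. ] [[279.0, 62.0], [297.0, 62.0], [298.0, 123.0], [280.0, 123.0]]
w tan 946 [268.3  91.8] [[259.0, 62.0], [275.0, 61.0], [277.0, 123.0], [262.0, 124.0]]
w tan 413 [286.4  10.6] [[277.0, 0.0], [296.0, 0.0], [296.0, 21.0], [277.0, 21.0]]
t tan 776 [261.1 234.9] [[250.0, 211.0], [266.0, 209.0], [272.0, 258.0], [256.0, 260.0]]
t tan 410 [227.8 251.5] [[219.0, 240.0], [236.0, 239.0], [237.0, 263.0], [220.0, 264.0]]
t tan 119 [225.9 219.7] [[218.0, 216.0], [234.0, 216.0], [234.0, 223.0], [218.0, 223.0]]
s O 175 [263.7 182.1] [[253.0, 173.0], [266.0, 168.0], [274.0, 187.0], [260.0, 192.0]]
s tan 1476 [249.3 177.1] [[220.0, 162.0], [269.0, 147.0], [281.0, 186.0], [233.0, 201.0]]
s tan 573 [240.2 219.9] [[222.0, 210.0], [258.0, 210.0], [258.0, 229.0], [222.0, 229.0]]
{'s': array([263.7, 182.1])}Traceback (most recent call last):
  File "<stdin>", line 11, in <module>
KeyError: 'w'
```

Run:
```python
from h import *
w,t=load('w2'),load('top2')
for p in(w['p'][37,360],w['p'][90,350],w['p'][90,278],t['p'][224,260]): print(p,cv2.cvtColor(p.reshape(1,1,3),cv2.COLOR_RGB2HSV).ravel())
ob={}
for n,m,roi in(('w',w,(0,150,320,430)),('t',t,(205,265,245,275))):
    a,b,e,f=roi;mk=mask(m['p'],(12,190,200),(20,255,255));z=np.zeros_like(mk);z[a:b,e:f]=mk[a:b,e:f]
    k=blobs(z,30)[0];ob[n]=k[1];print(n,k)
print(tri(w,ob['w'],t,ob['t']),onz(w,ob['w'],.047),onz(t,ob['t'],.047))
mk=mask(w['p'],(8,70,80),(22,255,255))
for v in (5,30,50,80,100,110):
    c=np.where(mk[v,325:410])[0]+325; a,b=onz(w,(c.min(),v),.047),onz(w,(c.max()+1,v),.047); print(v,c.min(),c.max(),a.round(4),b.round(4),((a+b)[:2]/2).round(4))
for u in(350,368): c=np.where(mk[60:150,u])[0]+60; print(u,c.max(),onz(w,(u,c.max()+1),.047).round(4))
```

```text
[229 148  42] [ 17 208 229]
[184 146  94] [ 17 125 184]
[211 208 190] [ 26  25 211]
[252 166  52] [ 17 202 252]
w (np.int32(1330), array([359. ,  36.7]), array([[341.,  18.],
       [377.,  18.],
       [377.,  55.],
       [341.,  55.]], dtype=float32))
t (np.int32(175), array([260.3, 226.2]), array([[252.4, 220.9],
       [266.4, 218.9],
       [268.2, 231.4],
       [254.2, 233.4]], dtype=float32))
(array([0.52959194, 0.1714602 , 0.03275714]), array([1.2, 0.4])) [0.52762156 0.17331263 0.047     ] [0.52740408 0.16869508 0.047     ]
5 339 378 [0.5535 0.1961 0.047 ] [0.5572 0.1577 0.047 ] [0.5554 0.1769]
30 340 378 [0.5318 0.1927 0.047 ] [0.5355 0.1545 0.047 ] [0.5336 0.1736]
50 340 378 [0.5137 0.1906 0.047 ] [0.5175 0.1519 0.047 ] [0.5156 0.1713]
80 341 377 [0.4858 0.1864 0.047 ] [0.4895 0.1488 0.047 ] [0.4876 0.1676]
100 342 377 [0.4664 0.1831 0.047 ] [0.4701 0.146  0.047 ] [0.4683 0.1645]
110 342 378 [0.4565 0.182  0.047 ] [0.4603 0.1435 0.047 ] [0.4584 0.1627]
350 120 [0.4462 0.1723 0.047 ]
368 118 [0.4501 0.1537 0.047 ]
```

```bash
python3 -c "from h import *;to(.4747,.1654,.018,.145)"
python3 -m crank '[{"x":4.2,"y":1.8,"z":2,"turn":-0.047},{"x":4.2,"y":1.8,"z":2,"turn":0},{"x":0,"y":0,"z":4,"turn":0},{"x":0,"y":0,"z":4,"turn":0},{"x":0,"y":0,"z":4,"turn":0}]' 58
python3 -m crank '[{"x":0,"y":0,"z":0,"turn":0},{"x":0,"y":0,"z":0,"turn":0}]'
python3 - <<'E'
from h import *
to(.4747,.1654,.018,.145)
p,d,w=grab('wrist','w3')
mk=mask(p,(8,70,80),(22,255,255));cv2.imwrite('pics/w3m.png',mk)
E
```

```text
t 7.4 pos [0.39   0.1979 0.253 ] yaw 0.097 | cm x 7.92 y 4.44 z 23.50 turn -0.048
time: 7.9
tool_pos: [0.4784, 0.1718, 0.0908]
tool_rot: [0.0, 0.997, 0.072, -0.0]
contact_force: [1.1, 0.3, -0.8]
gripper_width: 0.583
grasp_force: 0.0
time: 8.1
tool_pos: [0.4774, 0.1721, 0.0925]
tool_rot: [0.0, 0.997, 0.072, -0.001]
contact_force: [1.0, -1.2, 0.5]
gripper_width: 0.581
grasp_force: 0.0
t 8.1 pos [0.4774 0.1721 0.0925] yaw 0.144 | cm x -0.37 y 0.63 z 7.45 turn -0.001
```

View pics/w3.png

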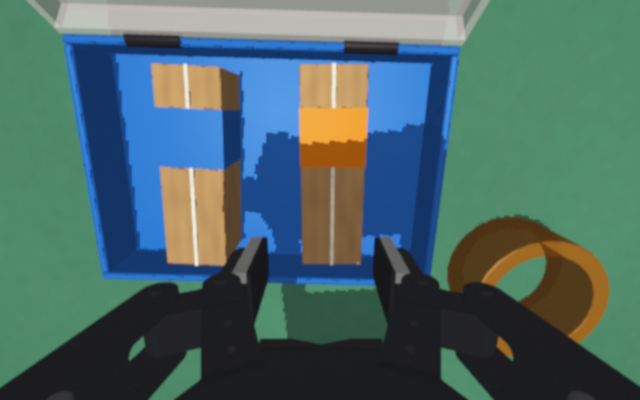

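The whole of both cartons is visible: orange corners at about (302,264), (362,264), (299,64), (368,64). I'll recompute from these.

Run:
```python
from h import *
w=load('w3')
for v in((302,264),(362,264),(299,64),(368,64),(332,264),(333.5,64)): print(v,onz(w,v,.047).round(4))
a,b=onz(w,(332,264),.047),onz(w,(333.5,64),.047);print(np.linalg.norm(b-a),np.arctan2(*(b-a)[1::-1]))
u=(b-a)/np.linalg.norm(b-a);g=a+u*.027;print(g)
to(g[0],g[1],.018,.145)
```

```text
(302, 264) [0.4457 0.1796 0.047 ]
(362, 264) [0.4513 0.1416 0.047 ]
(299, 64) [0.564  0.1967 0.047 ]
(368, 64) [0.5694 0.1596 0.047 ]
(332, 264) [0.4485 0.1606 0.047 ]
(333.5, 64) [0.5667 0.1782 0.047 ]
0.11948598434513102 0.14741371038419007
[0.47518543 0.16457303 0.047     ]
t 8.15 pos [0.4787 0.1725 0.0944] yaw 0.144 | cm x -0.46 y 0.74 z 7.64 turn -0.001
```

```bash
python3 -m crank '[{"x":-0.35,"y":0.7,"z":0,"turn":0},{"x":0,"y":0,"z":0,"turn":0},{"x":0,"y":0,"z":2.5,"turn":0},{"x":0,"y":0,"z":2.5,"turn":0},{"x":0,"y":0,"z":2.2,"turn":0}]' 58
python3 -m crank '[{"x":0,"y":0,"z":0,"turn":0},{"x":0,"y":0,"z":0,"turn":0}]'
python3 -c "from h import *;to(.4752,.1646,.018,.145)"
```

```text
time: 8.65
tool_pos: [0.4756, 0.1651, 0.0217]
tool_rot: [-0.0, 0.997, 0.072, 0.002]
contact_force: [0.6, 0.0, -0.4]
gripper_width: 0.583
grasp_force: 0.0
time: 8.85
tool_pos: [0.4752, 0.165, 0.022]
tool_rot: [-0.0, 0.997, 0.072, 0.001]
contact_force: [0.9, -0.4, 0.3]
gripper_width: 0.579
grasp_force: 0.0
t 8.85 pos [0.4752 0.165  0.022 ] yaw 0.145 | cm x -0.01 y 0.04 z 0.40 turn -0.000
```

```bash
python3 -m crank '[{"x":0,"y":0,"z":0.4,"turn":0},{"x":0,"y":0,"z":0,"turn":0}]' 58
python3 -m crank '[{"x":0,"y":0,"z":0,"turn":0},{"x":0,"y":0,"z":0,"turn":0},{"x":0,"y":0,"z":0,"turn":0},{"x":0,"y":0,"z":0,"turn":0}]' 30
python3 -m crank '[{"x":0,"y":0,"z":-1,"turn":0},{"x":0,"y":0,"z":-3,"turn":0},{"x":0,"y":0,"z":-4,"turn":0},{"x":0,"y":0,"z":-4,"turn":0},{"x":0,"y":0,"z":-4,"turn":0}]'
python3 - <<'E'
from h import *
to(.4,-.2,.3,.19)
t=load('top')
o,b=np.array([.4002,-.2366,.1329]),np.array([.4157,-.3153,.1329])
yl=(o-b)/np.linalg.norm(o-b); yaw=np.arctan2(-yl[0],yl[1]); k=np.radians(25)
xl=np.array([np.cos(yaw)*np.cos(k),np.sin(yaw)*np.cos(k),-np.sin(k)]); zl=np.cross(xl,yl)
print('yaw',yaw,'sep',np.linalg.norm(o-b))
mid=(o+b)/2
def L(uv,h): q=onplane(t,uv,mid+zl*h,zl)-mid; return (1000*np.array([q@xl,q@yl])).round(1)
print('near edge',L((425,299.6),0),L((505,283.3),0), L((425,299.6),8),L((505,283.3),8))
print('cover front',L((405,214),54),L((476.7,199.6),54)); print('far',L((392.5,187),54),L((464.6,173.3),54))
for c in(OR,BL):
    k=[z for z in blobs(mask(t['p'],*c)) if z[1][0]>400][0]; print([L(q,0).tolist() for q in k[2]])
# white lane dark lines: row profile
g=cv2.cvtColor(t['p'],cv2.COLOR_RGB2GRAY)
for v in(225,240,255): print(v,[int(x) for x in g[v,400:500]])
E
```

```text
time: 9.05
tool_pos: [0.4755, 0.1652, 0.0181]
tool_rot: [-0.0, 0.997, 0.072, 0.001]
contact_force: [0.2, -0.5, 0.2]
gripper_width: 0.581
grasp_force: 0.0
time: 9.45
tool_pos: [0.4756, 0.1652, 0.018]
tool_rot: [-0.0, 0.997, 0.072, 0.001]
contact_force: [0.1, 0.5, 6.0]
gripper_width: 0.433
grasp_force: 61.8
time: 9.95
tool_pos: [0.4737, 0.1648, 0.178]
tool_rot: [0.0, 0.997, 0.072, -0.001]
contact_force: [0.5, -0.5, -0.6]
gripper_width: 0.432
grasp_force: 61.2
t 9.95 pos [0.4737 0.1648 0.178 ] yaw 0.145 | cm x -14.12 y 34.44 z -12.20 turn -0.045
yaw 0.19446158293860993 sep 0.08021184451189241
near edge [-28.4  87.8] [-28.3 -84.2] [-2384.2  2112.4] [-2385.4  3705.7]
cover front [-30204.3  15277.7] [-30256.7  27408.6]
far [-35905.   14839.2] [-35833.1  27616. ]
[[22.5, 59.1], [27.6, 17.8], [-20.0, 20.7], [-24.7, 60.6]]
[[22.5, -20.4], [31.0, -62.3], [-20.0, -60.7], [-28.0, -20.0]]
225 [161, 197, 217, 224, 226, 224, 217, 193, 180, 187, 206, 217, 223, 227, 229, 228, 227, 226, 225, 225, 225, 226, 225, 226, 226, 227, 227, 227, 227, 223, 207, 177, 169, 188, 211, 222, 226, 227, 227, 228, 229, 2
[... 594 characters left out ...]
, 229, 228, 228, 226, 225, 226, 227, 228, 228, 228, 228, 227, 222, 203, 167, 148, 170, 197, 212, 219, 222, 222, 224, 220, 204, 168, 128, 106, 103, 102, 103, 103, 104, 103, 102, 103, 102, 103, 104, 103]
255 [102, 100, 98, 93, 89, 88, 88, 90, 107, 149, 196, 221, 227, 227, 227, 228, 226, 215, 188, 175, 190, 208, 221, 225, 229, 230, 229, 227, 225, 225, 225, 226, 226, 226, 226, 226, 225, 225, 226, 227, 227, 224, 206, 174, 166, 187, 208, 221, 225, 227, 226, 227, 227, 227, 224, 206, 176, 168, 187, 208, 219, 223, 225, 226, 226, 226, 226, 227, 227, 225, 224, 225, 226, 227, 228, 228, 228, 229, 228, 222, 203, 169, 150, 168, 194, 212, 220, 223, 224, 224, 222, 209, 176, 138, 113, 106, 105, 105, 104, 105]
```

```bash
cat >> h.py <<'E'
o,b=np.array([.4002,-.2366,.1329]),np.array([.4157,-.3153,.1329])
def lane(yaw):
    k=np.radians(25); yl=np.array([-np.sin(yaw),np.cos(yaw),0])
    xl=np.array([np.cos(yaw)*np.cos(k),np.sin(yaw)*np.cos(k),-np.sin(k)]); return xl,yl,np.cross(xl,yl)
E
python3 - <<'E'
from h import *
t=load('top'); mid=(o+b)/2; xl,yl,zl=lane(.1945)
def L(uv,h): q=onplane(t,uv,mid+zl*h,zl)-mid; return (1000*np.array([q@xl,q@yl])).round(1)
print('near',L((425,299.6),.008),L((505,283.3),.008))
print('cover front',L((405,214),.054),L((476.7,199.6),.054)); print('far',L((392.5,187),.054),L((464.6,173.3),.054))
for r in((408.2,432,444.2,468),(413.5,437.8,450.3,474.9),(419,443.8,456.8,482)):
    v={408.2:225,413.5:240,419:255}[r[0]]
    print(v,[L((u,v),0).tolist() for u in r])
E
```

```text
near [-30.8  89.9] [-30.7 -80.4]
cover front [150.3  80.7] [151.  -84.7]
far [228.   86.7] [227.  -87.5]
225 [[150.0, 67.3], [137.9, 14.1], [131.7, -13.0], [119.8, -65.3]]
240 [[109.5, 67.7], [97.7, 14.7], [91.7, -12.3], [80.0, -64.9]]
255 [[71.0, 67.5], [59.5, 14.8], [53.6, -12.5], [42.1, -65.1]]
```

```bash
python3 -m crank '[{"x":0,"y":0,"z":-2,"turn":-0.025},{"x":0,"y":1,"z":-1.5,"turn":-0.025},{"x":-1,"y":2.5,"z":0,"turn":0},{"x":-1.4,"y":3.8,"z":0,"turn":0},{"x":-1.4,"y":3.8,"z":0,"turn":0}]'
python3 -m crank '[{"x":-1.4,"y":3.8,"z":0,"turn":0},{"x":-1.4,"y":3.8,"z":0,"turn":0},{"x":-1.4,"y":3.8,"z":0,"turn":0},{"x":-1.4,"y":3.8,"z":0,"turn":0},{"x":-1.4,"y":3.8,"z":0,"turn":0}]'
python3 -m crank '[{"x":-1.4,"y":3.8,"z":0,"turn":0},{"x":-0.8,"y":2.5,"z":0,"turn":0},{"x":0,"y":0.8,"z":0,"turn":0},{"x":0,"y":0,"z":0,"turn":0}]'
python3 - <<'E'
from h import *
to(.42,-.2327,.189,.1945)
grab('side','s4');p,d,m=grab('wrist','w4');s=load('s4')['p']
cv2.imwrite('pics/c4.png',np.vstack([p[:300,:,::-1],s[100:400,:,::-1]]))
E
```

```text
time: 10.45
tool_pos: [0.4577, 0.0479, 0.2118]
tool_rot: [0.0, 0.995, 0.098, -0.0]
contact_force: [0.5, -1.5, -0.3]
gripper_width: 0.432
grasp_force: 61.2
time: 10.95
tool_pos: [0.4256, -0.1525, 0.2117]
tool_rot: [-0.0, 0.995, 0.097, -0.0]
contact_force: [2.6, 0.2, -1.6]
gripper_width: 0.432
grasp_force: 61.2
time: 11.35
tool_pos: [0.4185, -0.2255, 0.2115]
tool_rot: [-0.0, 0.995, 0.096, -0.0]
contact_force: [0.1, 0.4, -1.1]
gripper_width: 0.432
grasp_force: 61.1
t 11.35 pos [ 0.4185 -0.2255  0.2115] yaw 0.193 | cm x 0.01 y 0.73 z 2.25 turn -0.001
```

View pics/c4.png

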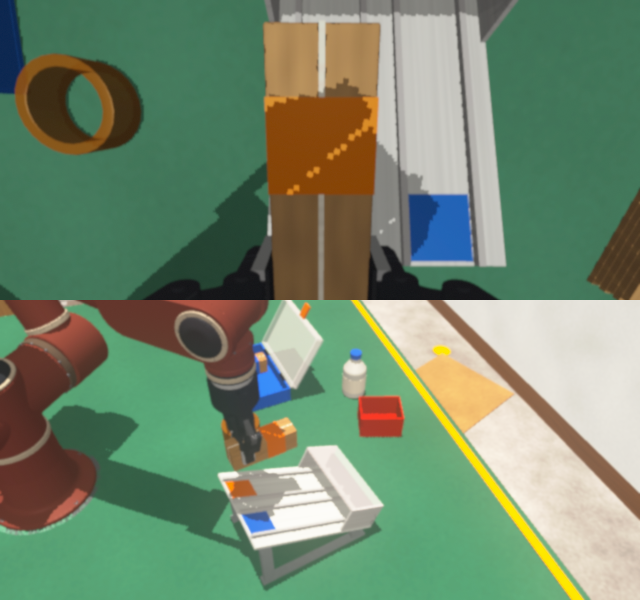

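Carton is held straight, parallel to the lanes; blue tag at (441,228) in the wrist view. I'll check the lane against it and the carton's own axis.

Run:
```python
from h import *
m=load('w4');xl,yl,zl=lane(.1945)
k=[z for z in blobs(mask(m['p'],(105,140,60),(125,255,255))) if z[1][0]>300][0]
print(k, onplane(m,k[1],b,zl)-b, tri(load('side'),(257.8,321.4),m,k[1]))
# rail line beside blue lane; two dark line points
q=[onplane(m,u,b,zl) for u in((398,30),(408,262),(461,30),(475,262))]
for i in(0,2): d=q[i]-q[i+1];print('yaw',np.arctan2(d[1],d[0]))
# carton seam: top plane z = tcp+.029
z=pose()[0][2]+.029
a,c=onz(m,(320.5,290),z),onz(m,(322,25),z);print(a,c,'carton yaw',np.arctan2(*(c-a)[1::-1]))
to(.42,-.2327,.189,.1945)
```

```text
(np.int32(3825), array([439.6, 227.3]), array([[409., 195.],
       [471., 195.],
       [471., 260.],
       [409., 260.]], dtype=float32)) [ 0.00212137  0.00169159 -0.00112301] (array([ 0.41603354, -0.31393739,  0.13044604]), array([0.4, 1.9]))
yaw 0.1935092216522824
yaw 0.17415177039264476
[ 0.41519608 -0.22524725  0.24050415] [ 0.50851452 -0.20730546  0.24050415] carton yaw 0.1899462702330421
t 11.45 pos [ 0.4188 -0.2242  0.2115] yaw 0.196 | cm x -0.04 y 0.86 z 2.25 turn 0.001
```

```bash
python3 -m crank '[{"x":0,"y":0.7,"z":0.5,"turn":0},{"x":0,"y":0,"z":1.7,"turn":0},{"x":0,"y":0,"z":1.7,"turn":0},{"x":0,"y":0,"z":1,"turn":0},{"x":0,"y":0,"z":0,"turn":0}]'
python3 -m crank '[{"x":0,"y":0,"z":0.4,"turn":0},{"x":0,"y":0,"z":0.4,"turn":0},{"x":0,"y":0,"z":0,"turn":0}]'
python3 -c "from h import *;to(.42,-.232,.149,.1945)"
```

```text
time: 11.95
tool_pos: [0.4193, -0.2308, 0.1607]
tool_rot: [-0.001, 0.995, 0.098, -0.001]
contact_force: [-0.3, 0.0, -0.7]
gripper_width: 0.429
grasp_force: 61.1
time: 12.25
tool_pos: [0.4202, -0.2321, 0.1548]
tool_rot: [0.0, 0.995, 0.097, 0.0]
contact_force: [-1.0, 0.2, -0.4]
gripper_width: 0.43
grasp_force: 61.1
t 12.25 pos [ 0.4202 -0.2321  0.1548] yaw 0.195 | cm x -0.01 y -0.01 z 0.58 turn 0.000
```

```bash
python3 -m crank '[{"x":0,"y":0,"z":0.3,"turn":0},{"x":0,"y":0,"z":0.3,"turn":0},{"x":0.1,"y":0,"z":0.2,"turn":0},{"x":0,"y":0,"z":0,"turn":0}]'
python3 -m crank '[{"x":0.2,"y":0,"z":0.25,"turn":0},{"x":0.2,"y":0,"z":0.25,"turn":0},{"x":0,"y":0,"z":0,"turn":0}]'
python3 -c "from h import *;to(.42,-.232,.149,.1945)"
```

```text
time: 12.65
tool_pos: [0.421, -0.2317, 0.1464]
tool_rot: [-0.0, 0.995, 0.097, -0.0]
contact_force: [-0.6, 0.4, -0.9]
gripper_width: 0.437
grasp_force: 61.1
time: 12.95
tool_pos: [0.4261, -0.2316, 0.1429]
tool_rot: [0.001, 0.995, 0.097, 0.001]
contact_force: [0.9, -0.0, 2.7]
gripper_width: 0.433
grasp_force: 61.7
t 12.95 pos [ 0.4261 -0.2316  0.1429] yaw 0.195 | cm x -0.60 y -0.08 z -0.61 turn 0.001
```

```bash
python3 -m crank '[{"x":0.2,"y":0,"z":0.25,"turn":0},{"x":0.2,"y":0,"z":0.25,"turn":0},{"x":0,"y":0,"z":0,"turn":0}]'
python3 -m crank '[{"x":0.2,"y":0,"z":0.25,"turn":0},{"x":0.2,"y":0,"z":0.25,"turn":0},{"x":0,"y":0,"z":0,"turn":0}]'
python3 -c "
from h import *;to(.42,-.232,.149,.1945)
s=manip.state();print(s['contact_force'],s['ft_torque']); grab('side','s5')"
```

```text
time: 13.25
tool_pos: [0.4313, -0.2318, 0.1403]
tool_rot: [0.002, 0.995, 0.097, 0.002]
contact_force: [0.7, 0.5, 10.2]
gripper_width: 0.435
grasp_force: 62.7
time: 13.55
tool_pos: [0.4365, -0.2321, 0.1379]
tool_rot: [0.004, 0.995, 0.097, 0.004]
contact_force: [0.5, 0.5, 18.4]
gripper_width: 0.436
grasp_force: 63.6
t 13.55 pos [ 0.4365 -0.2321  0.1379] yaw 0.195 | cm x -1.61 y -0.33 z -1.11 turn 0.001
[ 0.53074563  0.47741487 18.40306229] [-0.04356923  0.36479476  0.00860809]
```

```bash
python3 -m crank '[{"x":0,"y":0,"z":0.3,"turn":0},{"x":0,"y":0,"z":0.3,"turn":0},{"x":0,"y":0,"z":0,"turn":0}]'
python3 -m crank '[{"x":0,"y":0,"z":0.3,"turn":0},{"x":0,"y":0,"z":0,"turn":0}]'
python3 - <<'E'
from h import *
to(.42,-.232,.149,.1945); s=manip.state();print(s['contact_force'],s['ft_torque'])
p,d,m=grab('wrist','w6');q=grab('side','s6')[0]
cv2.imwrite('pics/c6.png',np.hstack([cv2.resize(p[:,160:480,::-1],None,fx=1.2,fy=1.2),cv2.resize(q[200:400,190:390,::-1],None,fx=2,fy=2.4,interpolation=2)]))
E
```

```text
time: 13.9
tool_pos: [0.4391, -0.2318, 0.1343]
tool_rot: [0.004, 0.995, 0.097, 0.007]
contact_force: [6.4, 5.1, 24.7]
gripper_width: 0.433
grasp_force: 67.1
time: 14.1
tool_pos: [0.4403, -0.2316, 0.1321]
tool_rot: [0.004, 0.995, 0.097, 0.009]
contact_force: [7.8, 7.3, 25.8]
gripper_width: 0.438
grasp_force: 69.1
t 14.1 pos [ 0.4403 -0.2316  0.1321] yaw 0.195 | cm x -2.00 y -0.36 z -1.69 turn 0.000
[ 7.82992769  7.32046253 25.79825525] [ 1.08234837 -0.79504213 -0.16635638]
```

View pics/c6.png

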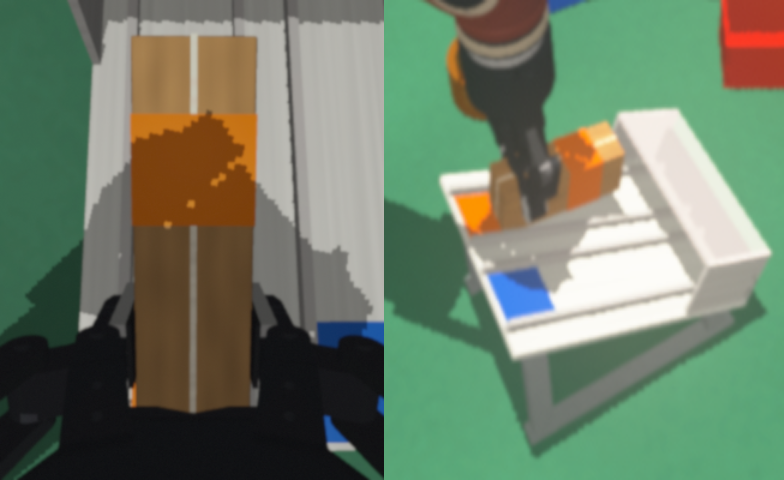

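The wrist view shows the carton still in line with the lane. The side view suggests the nose is still high, so I'll measure the top face's tilt from depth.

```bash
cat >> h.py <<'E'
def tilt(m,rows=(40,300,20),u0=300,u1=345):
    d=m['d']; Q=[]
    for v in range(*rows):
        for u in (u0,u1):
            if d[v,u]>0:
                o_,r=ray(m,(u,v)); Q.append(o_+r*d[v,u])
    Q=np.array(Q); A=np.c_[Q[:,:2],np.ones(len(Q))]; k,res,*_=np.linalg.lstsq(A,Q[:,2],rcond=None)
    xl,yl,zl=lane(.1945); f=np.array([np.cos(.1945),np.sin(.1945)]); h=(Q-o)@zl
    print('fwd slope deg',np.degrees(np.arctan(k[:2]@f)).round(1),'side deg',np.degrees(np.arctan(k[:2]@yl[:2])).round(1),'height over lane mm',(1000*h[[0,-1]]).round(1),'lane x',[round(1000*((q-o)@xl)-220.5) for q in Q[[0,-1]]])
E
python3 - <<'E'
from h import *
tilt(load('w6'),(50,320,15)); tilt(load('w4'),(40,280,15))
E
```

```text
fwd slope deg -8.0 side deg 0.2 height over lane mm [69.6 41.5] lane x [-114, -205]
fwd slope deg -0.4 side deg 0.0 height over lane mm [142.5 108.9] lane x [-168, -241]
```

Tilt is −8° so far. The floor appears about 3 mm lower than estimated, which matches the later contact. Continue pivoting, with a small +y relief.

```bash
python3 -m crank '[{"x":0.3,"y":-0.15,"z":0.1,"turn":0},{"x":0.2,"y":0,"z":0.3,"turn":0},{"x":0.2,"y":0,"z":0.3,"turn":0},{"x":0,"y":0,"z":0,"turn":0}]'
python3 - <<'E'
from h import *
to(.42,-.232,.149,.1945); s=manip.state();print(s['contact_force'],s['ft_torque'])
tilt((lambda r:dict(p=r[0],d=r[1],**r[2]))(grab('wrist','w7')),(50,320,15))
E
```

```text
time: 14.6
tool_pos: [0.4454, -0.2304, 0.1234]
tool_rot: [0.005, 0.995, 0.097, 0.007]
contact_force: [6.0, -1.5, 18.6]
gripper_width: 0.434
grasp_force: 75.2
t 14.6 pos [ 0.4454 -0.2304  0.1234] yaw 0.195 | cm x -2.52 y -0.33 z -2.56 turn 0.001
[ 6.00986181 -1.46948104 18.56135644] [-0.22755655 -0.30223695  0.01821859]
fwd slope deg -20.0 side deg -1.0 height over lane mm [48.6 39. ] lane x [-95, -196]
```

```bash
python3 -m crank '[{"x":0.15,"y":0,"z":0.25,"turn":0},{"x":0.15,"y":0,"z":0.25,"turn":0},{"x":0,"y":0,"z":0,"turn":0}]'
python3 - <<'E'
from h import *
to(.42,-.232,.149,.1945); s=manip.state();print(s['contact_force'],s['ft_torque'])
tilt((lambda r:dict(p=r[0],d=r[1],**r[2]))(grab('wrist','w8')),(50,320,15))
E
```

```text
time: 14.95
tool_pos: [0.4478, -0.2301, 0.1195]
tool_rot: [0.005, 0.995, 0.097, 0.006]
contact_force: [0.4, -1.0, 26.2]
gripper_width: 0.437
grasp_force: 78.7
t 14.95 pos [ 0.4478 -0.2301  0.1195] yaw 0.195 | cm x -2.77 y -0.35 z -2.95 turn 0.000
[ 0.42468661 -1.02889687 26.21179408] [ 0.15817331  0.50624424 -0.03874058]
fwd slope deg -32.4 side deg 1.0 height over lane mm [-3.4 38.3] lane x [-56, -192]
```

Run:
```python
from h import *
for n in('w7','w8'):
  for r in((70,310,15),(100,310,15),(130,310,15)): tilt(load(n),r)
```

```text
fwd slope deg -20.1 side deg 0.5 height over lane mm [47.9 39.9] lane x [-103, -192]
fwd slope deg -19.8 side deg 0.7 height over lane mm [46.5 39.9] lane x [-116, -192]
fwd slope deg -19.1 side deg 1.5 height over lane mm [47.2 39.9] lane x [-129, -192]
fwd slope deg -24.9 side deg -1.2 height over lane mm [38.9 39. ] lane x [-95, -188]
fwd slope deg -24.9 side deg -1.1 height over lane mm [39.6 39. ] lane x [-110, -188]
fwd slope deg -24.4 side deg -1.6 height over lane mm [38.9 39. ] lane x [-122, -188]
```

Flat at −24.9°, top 42 mm above the real floor (plane offset −3.4 mm). Next: distance to the stop.

```bash
cat >> h.py <<'E'
def ends(m,us=(305,320,340)):
    xl,yl,zl=lane(.1945)
    for u in us:
        L=[]
        for v in range(20,330):
            dd=m['d'][v,u]
            if dd>0:
                o_,r=ray(m,(u,v)); q=o_+r*dd-o; L.append((1000*(q@xl)-220.5,1000*(q@yl),1000*(q@zl)))
        L=np.array(L); k=L[(L[:,2]>34)&(L[:,2]<48)]; print(u,'far end x',k[:,0].max().round(1),'y',k[:,1].mean().round(1))
E
python3 - <<'E'
from h import *
ends(load('w8'))
E
```

```text
305 far end x -88.6 y 3.8
320 far end x -87.4 y -2.2
340 far end x -88.6 y -10.2
```

```bash
python3 -m crank '[{"x":0,"y":-0.2,"z":-0.3,"turn":0},{"x":0.55,"y":-0.1,"z":0.25,"turn":0},{"x":0.9,"y":0,"z":0.42,"turn":0},{"x":0.9,"y":0,"z":0.42,"turn":0},{"x":0.9,"y":0,"z":0.42,"turn":0}]'
python3 -m crank '[{"x":0.9,"y":0,"z":0.42,"turn":0},{"x":0.9,"y":0,"z":0.42,"turn":0},{"x":0.9,"y":0,"z":0.42,"turn":0},{"x":0,"y":0,"z":0,"turn":0}]'
python3 - <<'E'
from h import *
p=pose()[0];xl,yl,zl=lane(.1945);print('tcp lane',(1000*np.array([(p-o)@xl-.2205,(p-o)@yl,(p-o)@zl])).round(1))
m=(lambda r:dict(p=r[0],d=r[1],**r[2]))(grab('wrist','w9'));tilt(m,(160,310,15))
p,d,mm=grab('side','s9')
E
```

```text
time: 15.5
tool_pos: [0.4777, -0.2193, 0.1048]
tool_rot: [0.003, 0.995, 0.097, 0.004]
contact_force: [-0.8, 0.6, 21.0]
gripper_width: 0.433
grasp_force: 78.1
time: 15.9
tool_pos: [0.5054, -0.2137, 0.0917]
tool_rot: [0.003, 0.995, 0.097, 0.005]
contact_force: [4.7, -0.2, 15.1]
gripper_width: 0.434
grasp_force: 77.4
tcp lane [-105.5    2.1    8.2]
fwd slope deg -24.8 side deg 0.4 height over lane mm [38.9 39.1] lane x [-70, -122]
```

```bash
python3 -m crank '[{"x":0.54,"y":0,"z":0.25,"turn":0},{"x":0.54,"y":0,"z":0.25,"turn":0},{"x":0.54,"y":0,"z":0.25,"turn":0},{"x":0,"y":0,"z":0,"turn":0}]'
python3 -m crank '[{"x":0.4,"y":0,"z":0.19,"turn":0},{"x":0.3,"y":0,"z":0.14,"turn":0},{"x":0,"y":0,"z":0,"turn":0}]'
python3 - <<'E'
from h import *
p=pose()[0];xl,yl,zl=lane(.1945);print('tcp lane',(1000*np.array([(p-o)@xl-.2205,(p-o)@yl,(p-o)@zl])).round(1))
m=(lambda r:dict(p=r[0],d=r[1],**r[2]))(grab('wrist','w10'));tilt(m,(200,310,15))
s=manip.state();print(s['contact_force'])
E
```

```text
time: 16.4
tool_pos: [0.5208, -0.2106, 0.0844]
tool_rot: [0.003, 0.995, 0.097, 0.004]
contact_force: [2.1, 0.9, 17.1]
gripper_width: 0.434
grasp_force: 77.7
time: 16.7
tool_pos: [0.5273, -0.2093, 0.0813]
tool_rot: [0.003, 0.995, 0.097, 0.004]
contact_force: [0.5, 0.1, 17.9]
gripper_width: 0.433
grasp_force: 77.9
tcp lane [-80.8   2.2   8.2]
fwd slope deg -14.1 side deg -0.9 height over lane mm [51.  40.2] lane x [-63, -101]
[ 1.05667717 -0.12602166 17.83612398]
```

```bash
python3 -m crank '[{"x":0.27,"y":0,"z":0.13,"turn":0},{"x":0,"y":0,"z":0,"turn":0}]'
python3 -m crank '[{"x":0.27,"y":0,"z":0.13,"turn":0},{"x":0,"y":0,"z":0,"turn":0}]'
python3 -c "
from h import *
r=grab('side','s10')[0];w=grab('wrist','w11')[0]
cv2.imwrite('pics/c10.png',np.hstack([cv2.resize(w[:,160:480,::-1],None,fx=1.2,fy=1.2),cv2.resize(r[200:400,190:390,::-1],None,fx=2,fy=2.4,interpolation=2)]))"
```

```text
time: 16.95
tool_pos: [0.5293, -0.2089, 0.0802]
tool_rot: [0.003, 0.995, 0.097, 0.003]
contact_force: [-1.9, 0.9, 22.0]
gripper_width: 0.439
grasp_force: 78.0
time: 17.15
tool_pos: [0.5292, -0.2089, 0.0802]
tool_rot: [0.002, 0.995, 0.097, -0.001]
contact_force: [-19.9, 1.1, 35.9]
gripper_width: 0.434
grasp_force: 79.8
```

View pics/c10.png

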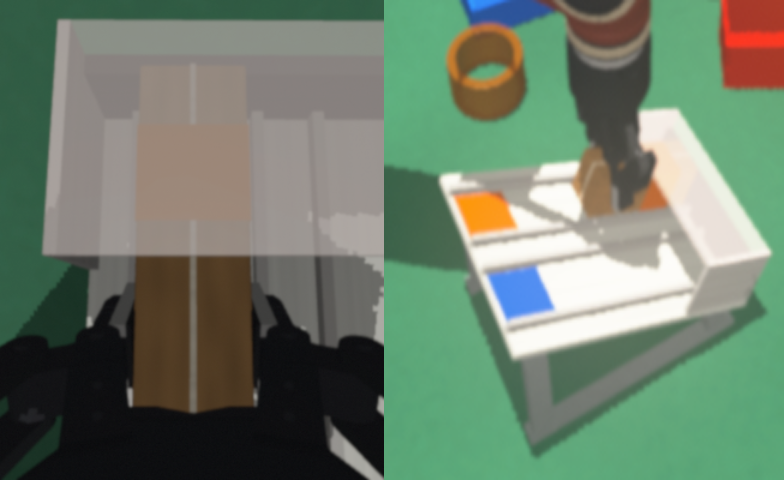

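Carton rests against the stop (20 N reaction, no further travel). Relax, open, rise.

```bash
python3 -m crank '[{"x":-0.2,"y":0,"z":-0.35,"turn":0},{"x":0,"y":0,"z":0,"turn":0}]'
python3 -m crank '[{"x":0,"y":0,"z":0,"turn":0},{"x":0,"y":0,"z":0,"turn":0},{"x":0,"y":0,"z":0,"turn":0}]' 62
python3 -m crank '[{"x":0,"y":0,"z":-1,"turn":0},{"x":-0.5,"y":0,"z":-2.5,"turn":0},{"x":-1,"y":0,"z":-3,"turn":0},{"x":-2,"y":0,"z":-4,"turn":0},{"x":-2,"y":0,"z":-4,"turn":0}]'
python3 - <<'E'
from h import *
to(.45,.25,.2,.097)
m=(lambda r:dict(p=r[0],d=r[1],**r[2]))(grab('wrist','w12'));w=m
mk=mask(m['p'],(8,70,50),(22,255,255))
cv2.imwrite('pics/w12.png',m['p'][:,:,::-1])
E
```

```text
time: 17.45
tool_pos: [0.529, -0.2085, 0.0804]
tool_rot: [0.002, 0.995, 0.097, 0.003]
contact_force: [-0.3, -0.7, 13.2]
gripper_width: 0.438
grasp_force: 77.2
time: 17.75
tool_pos: [0.5276, -0.2067, 0.0774]
tool_rot: [0.0, 0.995, 0.097, 0.001]
contact_force: [1.3, 0.9, 6.3]
gripper_width: 0.622
grasp_force: 3.3
time: 18.25
tool_pos: [0.4708, -0.2166, 0.2212]
tool_rot: [-0.001, 0.995, 0.098, -0.001]
contact_force: [0.5, -0.8, 0.5]
gripper_width: 0.622
grasp_force: 0.0
t 18.25 pos [ 0.4708 -0.2166  0.2212] yaw 0.195 | cm x 2.45 y -46.64 z 2.12 turn 0.098
```

View pics/w12.png

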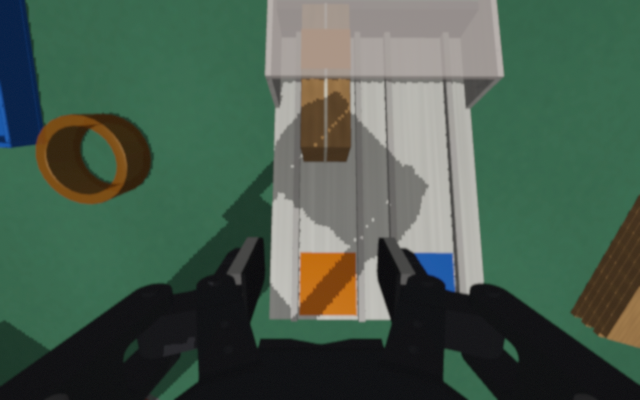

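The orange carton lies straight in its lane under the cover, near end at (325,150). Next: check its end position and compute the blue grasp from w3.

Run:
```python
from h import *
m=load('w12');xl,yl,zl=lane(.1945)
q=onplane(m,(325,150),o+zl*.0386,zl)-o;print('near end lane x',1000*(q@xl)-220.5,1000*(q@yl))
# refine lane centre: rail edges & tag in this view
k=[z for z in blobs(mask(m['p'],(5,190,60),(18,255,255))) if z[1][1]>230][0];print(k[1],[(1000*((onplane(m,v,o-zl*.0034,zl)-o)@yl)).round(1) for v in((300,285),(356,285),(299,200),(353,200),(393,200),(446,200),(391,120),(444,120))])
w=load('w3')
a,c=onz(w,(195.5,265),.047),onz(w,(186.5,65),.047);u=(c-a)/np.linalg.norm(c-a)
print(a,c,np.linalg.norm(c-a),'yaw',np.arctan2(u[1],u[0]),'G',a+.027*u)
for v in((164,265),(226,265),(152,65),(220,67)): print(onz(w,v,.047).round(4))
```

```text
near end lane x -117.84876594473843 3.126967181484197
[327.5 283.5] [np.float64(23.0), np.float64(-22.7), np.float64(24.8), np.float64(-21.2), np.float64(-55.3), np.float64(-100.5), np.float64(-56.1), np.float64(-103.2)]
[0.43513901 0.24720705 0.047     ] [0.55464376 0.2571365  0.047     ] 0.11991654680260014 yaw 0.08289796458893522 G [0.46204629 0.24944273 0.047     ]
[0.4322 0.2672 0.047 ]
[0.438  0.2278 0.047 ]
[0.5519 0.2757 0.047 ]
[0.5563 0.2391 0.047 ]
```

```bash
python3 -m crank '[{"x":0,"y":0,"z":-1,"turn":0.06},{"x":0,"y":-2,"z":0,"turn":0.052},{"x":0.2,"y":-4.6,"z":0,"turn":0},{"x":0.3,"y":-4.6,"z":0,"turn":0},{"x":0.3,"y":-4.6,"z":0,"turn":0}]' 58
python3 -m crank '[{"x":0.3,"y":-4.6,"z":0,"turn":0},{"x":0.3,"y":-4.6,"z":0,"turn":0},{"x":0.3,"y":-4.6,"z":0,"turn":0},{"x":0.3,"y":-4.6,"z":0,"turn":0},{"x":0.3,"y":-4.6,"z":0,"turn":0}]'
python3 -m crank '[{"x":0.3,"y":-4.6,"z":0,"turn":0},{"x":0,"y":-2,"z":2,"turn":0},{"x":0,"y":-1,"z":4,"turn":0},{"x":0,"y":0,"z":4,"turn":0},{"x":0,"y":0,"z":0,"turn":0}]'
python3 - <<'E'
from h import *
to(.462,.2494,.018,.083)
m=(lambda r:dict(p=r[0],d=r[1],**r[2]))(grab('wrist','w13'))
mk=mask(m['p'],(8,60,60),(24,200,255));z=np.zeros_like(mk);z[:290,200:400]=mk[:290,200:400]
for k in blobs(z,150)[:5]: print(k[0],k[1],k[2].round().tolist())
E
```

```text
time: 18.8
tool_pos: [0.4652, -0.0577, 0.2305]
tool_rot: [-0.0, 0.999, 0.041, -0.001]
contact_force: [0.3, -0.1, 0.2]
gripper_width: 0.58
grasp_force: 0.0
time: 19.3
tool_pos: [0.4611, 0.1731, 0.2307]
tool_rot: [0.0, 0.999, 0.041, -0.001]
contact_force: [1.1, 0.1, 0.5]
gripper_width: 0.584
grasp_force: 0.0
time: 19.8
tool_pos: [0.4536, 0.2458, 0.124]
tool_rot: [0.002, 0.999, 0.042, -0.007]
contact_force: [-1.7, -0.6, -0.2]
gripper_width: 0.58
grasp_force: 0.0
t 19.8 pos [0.4536 0.2458 0.124 ] yaw 0.084 | cm x 0.87 y -0.29 z 10.60 turn 0.001
2151 [329.9 182.2] [[317.0, 140.0], [342.0, 140.0], [342.0, 225.0], [317.0, 225.0]]
2109 [302.2 182.5] [[289.0, 141.0], [314.0, 141.0], [315.0, 226.0], [290.0, 226.0]]
995 [330.  66.] [[317.0, 48.0], [343.0, 48.0], [343.0, 84.0], [317.0, 84.0]]
976 [299.   66.3] [[285.0, 48.0], [312.0, 48.0], [312.0, 84.0], [285.0, 84.0]]
```

View pics/w13.png

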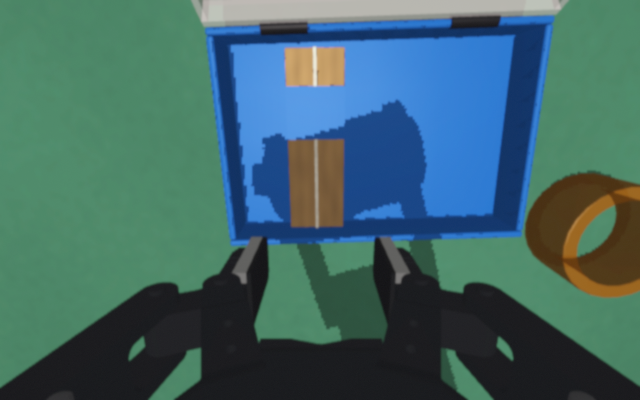

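Blue carton: near end at (316.5,227), far end at (314.5,47), nothing blocking the fingers.

```bash
python3 - <<'E'
from h import *
w=load('w13')
a,c=onz(w,(317,227),.047),onz(w,(315,47),.047);u=(c-a)/np.linalg.norm(c-a);g=a+.027*u
print(a,np.linalg.norm(c-a),'yaw',np.arctan2(u[1],u[0]),'G',g)
to(g[0],g[1],.018,.083)
E
python3 -m crank '[{"x":0.7,"y":-0.25,"z":3,"turn":0},{"x":0,"y":0,"z":2,"turn":0},{"x":0,"y":0,"z":0,"turn":0},{"x":0,"y":0,"z":0,"turn":0}]'
python3 -c "from h import *;to(.462,.2494,.018,.083)"
```

```text
[0.43550518 0.24660066 0.047     ] 0.1197990175832826 yaw 0.09170645097530314 G [0.46239172 0.24907326 0.047     ]
t 19.85 pos [0.4559 0.2464 0.1277] yaw 0.083 | cm x 0.67 y -0.22 z 10.97 turn 0.000
time: 20.25
tool_pos: [0.4668, 0.2505, 0.0834]
tool_rot: [-0.0, 0.999, 0.041, 0.001]
contact_force: [0.7, -0.1, 0.6]
gripper_width: 0.577
grasp_force: 0.0
t 20.25 pos [0.4668 0.2505 0.0834] yaw 0.082 | cm x -0.49 y 0.07 z 6.54 turn -0.001
```

```bash
python3 -m crank '[{"x":-0.45,"y":0.1,"z":0,"turn":-0.005},{"x":0,"y":0,"z":2.2,"turn":0},{"x":0,"y":0,"z":2.2,"turn":0},{"x":0,"y":0,"z":2,"turn":0},{"x":0,"y":0,"z":0,"turn":0}]'
python3 -c "from h import *;to(.4623,.2492,.018,.087)"
python3 -m crank '[{"x":0,"y":0,"z":0,"turn":0},{"x":0,"y":0,"z":0,"turn":0},{"x":0,"y":0,"z":0,"turn":0},{"x":0,"y":0,"z":0,"turn":0}]' 30
python3 -c "from h import *;to(.4623,.2492,.018,.087)"
```

```text
time: 20.75
tool_pos: [0.4597, 0.2484, 0.0161]
tool_rot: [0.001, 0.999, 0.044, -0.002]
contact_force: [-0.9, -0.6, 0.7]
gripper_width: 0.579
grasp_force: 0.0
t 20.75 pos [0.4597 0.2484 0.0161] yaw 0.088 | cm x 0.27 y -0.06 z -0.19 turn 0.001
time: 21.15
tool_pos: [0.4622, 0.2493, 0.0187]
tool_rot: [-0.0, 0.999, 0.044, 0.001]
contact_force: [-0.8, -0.0, 3.9]
gripper_width: 0.436
grasp_force: 61.2
t 21.15 pos [0.4622 0.2493 0.0187] yaw 0.088 | cm x 0.01 y 0.01 z 0.07 turn 0.001
```

```bash
python3 -m crank '[{"x":0,"y":0,"z":-1,"turn":0},{"x":0,"y":0,"z":-3.5,"turn":0},{"x":0,"y":0,"z":-4.8,"turn":0},{"x":0,"y":0,"z":-4.8,"turn":0},{"x":0,"y":0,"z":-4.5,"turn":0}]'
python3 -m crank '[{"x":0,"y":0.5,"z":-0.5,"turn":-0.06},{"x":-0.5,"y":2,"z":0,"turn":-0.047},{"x":-1,"y":4,"z":0,"turn":0},{"x":-1,"y":4,"z":0,"turn":0},{"x":-1,"y":4,"z":0,"turn":0}]'
python3 -m crank '[{"x":-1,"y":4,"z":0,"turn":0},{"x":-1,"y":4,"z":0,"turn":0},{"x":-1,"y":4,"z":0,"turn":0},{"x":-1,"y":4,"z":0,"turn":0},{"x":-1,"y":4,"z":0,"turn":0}]'
python3 -m crank '[{"x":-1,"y":4,"z":0,"turn":0},{"x":-1,"y":4,"z":0,"turn":0},{"x":-1,"y":4,"z":0,"turn":0},{"x":-1,"y":4,"z":0,"turn":0},{"x":-0.6,"y":2.5,"z":0,"turn":0}]'
python3 -m crank '[{"x":0,"y":1,"z":0,"turn":0},{"x":0,"y":0,"z":0,"turn":0},{"x":0,"y":0,"z":0,"turn":0}]'
python3 - <<'E'
from h import *
to(.4338,-.3102,.146,.1945)
m=(lambda r:dict(p=r[0],d=r[1],**r[2]))(grab('wrist','w14'))
E
```

```text
time: 21.65
tool_pos: [0.461, 0.2489, 0.2061]
tool_rot: [-0.0, 0.999, 0.044, 0.001]
contact_force: [0.1, 0.2, -1.0]
gripper_width: 0.437
grasp_force: 60.7
time: 22.15
tool_pos: [0.4529, 0.0987, 0.2088]
tool_rot: [0.0, 0.995, 0.098, 0.0]
contact_force: [0.8, -0.2, -1.5]
gripper_width: 0.432
grasp_force: 60.6
time: 22.65
tool_pos: [0.4426, -0.1075, 0.2089]
tool_rot: [0.0, 0.995, 0.097, 0.0]
contact_force: [0.7, 0.0, -0.2]
gripper_width: 0.435
grasp_force: 60.6
time: 23.15
tool_pos: [0.4331, -0.2989, 0.2088]
tool_rot: [0.0, 0.995, 0.096, 0.0]
contact_force: [-0.1, 1.1, -1.5]
gripper_width: 0.437
grasp_force: 60.7
time: 23.45
tool_pos: [0.4358, -0.3053, 0.2083]
tool_rot: [-0.0, 0.995, 0.098, -0.0]
contact_force: [0.2, -0.3, -0.5]
gripper_width: 0.441
grasp_force: 60.7
t 23.45 pos [ 0.4358 -0.3053  0.2083] yaw 0.195 | cm x -0.29 y 0.45 z 6.23 turn 0.001
```

```bash
python3 -m crank '[{"x":-0.2,"y":0.4,"z":1,"turn":0},{"x":0,"y":0,"z":2,"turn":0},{"x":0,"y":0,"z":2,"turn":0},{"x":0,"y":0,"z":0.8,"turn":0},{"x":0,"y":0,"z":0,"turn":0}]'
python3 -c "from h import *;to(.4338,-.3102,.146,.1945)"
python3 -m crank '[{"x":0.1,"y":0,"z":0.3,"turn":0},{"x":0.1,"y":0,"z":0.3,"turn":0},{"x":0,"y":0,"z":0,"turn":0}]'
python3 -m crank '[{"x":0.2,"y":0,"z":0.25,"turn":0},{"x":0.2,"y":0,"z":0.25,"turn":0},{"x":0,"y":0,"z":0,"turn":0}]'
python3 -c "from h import *;to(.4338,-.3102,.146,.1945)"
```

```text
time: 24.0
tool_pos: [0.4338, -0.3093, 0.1484]
tool_rot: [-0.001, 0.995, 0.098, -0.001]
contact_force: [0.1, -0.5, -1.3]
gripper_width: 0.432
grasp_force: 60.9
t 24.0 pos [ 0.4338 -0.3093  0.1484] yaw 0.196 | cm x -0.02 y 0.09 z 0.24 turn 0.001
time: 24.3
tool_pos: [0.4371, -0.3105, 0.1451]
tool_rot: [0.001, 0.995, 0.097, 0.001]
contact_force: [0.9, 0.2, 0.3]
gripper_width: 0.438
grasp_force: 61.0
time: 24.6
tool_pos: [0.4423, -0.3108, 0.1425]
tool_rot: [0.002, 0.995, 0.097, 0.002]
contact_force: [1.3, -0.4, 7.7]
gripper_width: 0.436
grasp_force: 61.9
t 24.6 pos [ 0.4423 -0.3108  0.1425] yaw 0.195 | cm x -0.83 y -0.23 z -0.35 turn 0.000
```

```bash
python3 -m crank '[{"x":0.2,"y":-0.2,"z":0.3,"turn":0},{"x":0.2,"y":0,"z":0.3,"turn":0},{"x":0.2,"y":0,"z":0.3,"turn":0},{"x":0,"y":0,"z":0,"turn":0}]'
python3 -m crank '[{"x":0.2,"y":0,"z":0.3,"turn":0},{"x":0.15,"y":0,"z":0.3,"turn":0},{"x":0.15,"y":0,"z":0.3,"turn":0},{"x":0,"y":0,"z":0,"turn":0}]'
python3 - <<'E'
from h import *
to(.4338,-.3102,.146,.1945)
m=(lambda r:dict(p=r[0],d=r[1],**r[2]))(grab('wrist','w15'))
for r in((90,310,15),(130,310,15)):tilt(m,r)
E
```

```text
time: 25.0
tool_pos: [0.4503, -0.3098, 0.1382]
tool_rot: [0.005, 0.995, 0.097, 0.005]
contact_force: [1.5, 0.5, 20.4]
gripper_width: 0.433
grasp_force: 63.9
time: 25.4
tool_pos: [0.4565, -0.3089, 0.1301]
tool_rot: [0.005, 0.995, 0.097, 0.006]
contact_force: [4.6, 2.3, 21.6]
gripper_width: 0.437
grasp_force: 69.8
t 25.4 pos [ 0.4565 -0.3089  0.1301] yaw 0.195 | cm x -2.26 y -0.31 z -1.59 turn 0.001
fwd slope deg -13.2 side deg -1.0 height over lane mm [57.9 41.7] lane x [-122, -201]
fwd slope deg -13.1 side deg -0.2 height over lane mm [55.4 41.7] lane x [-137, -199]
```

```bash
python3 -m crank '[{"x":0.2,"y":-0.25,"z":0.3,"turn":0},{"x":0.15,"y":0,"z":0.3,"turn":0},{"x":0.15,"y":0,"z":0.3,"turn":0},{"x":0,"y":0,"z":0,"turn":0}]'
python3 - <<'E'
from h import *
to(.4338,-.3102,.146,.1945)
m=(lambda r:dict(p=r[0],d=r[1],**r[2]))(grab('wrist','w16'))
for r in((100,310,15),(130,310,15)):tilt(m,r)
E
```

```text
time: 25.85
tool_pos: [0.4612, -0.3072, 0.1215]
tool_rot: [0.007, 0.995, 0.097, 0.006]
contact_force: [5.2, -3.6, 21.0]
gripper_width: 0.435
grasp_force: 76.7
t 25.85 pos [ 0.4612 -0.3072  0.1215] yaw 0.195 | cm x -2.75 y -0.23 z -2.45 turn 0.001
fwd slope deg -24.2 side deg 0.5 height over lane mm [39.7 38.3] lane x [-111, -191]
fwd slope deg -24.2 side deg 0.5 height over lane mm [39.  38.3] lane x [-125, -191]
```

```bash
python3 -m crank '[{"x":0.1,"y":0,"z":0.2,"turn":0},{"x":0,"y":0,"z":0,"turn":0}]'
python3 - <<'E'
from h import *
to(.4338,-.3102,.146,.1945)
m=(lambda r:dict(p=r[0],d=r[1],**r[2]))(grab('wrist','w17'))
for r in((100,310,15),(130,310,15)):tilt(m,r)
ends(m)
p=pose()[0];xl,yl,zl=lane(.1945);print('tcp lane',(1000*np.array([(p-b)@xl-.2205,(p-b)@yl,(p-b)@zl])).round(1))
E
```

```text
time: 26.1
tool_pos: [0.4621, -0.3069, 0.1209]
tool_rot: [0.007, 0.995, 0.097, 0.006]
contact_force: [0.7, -1.7, 28.4]
gripper_width: 0.436
grasp_force: 77.6
t 26.1 pos [ 0.4621 -0.3069  0.1209] yaw 0.195 | cm x -2.84 y -0.23 z -2.51 turn 0.000
fwd slope deg -24.7 side deg -0.9 height over lane mm [38.  38.8] lane x [-110, -190]
fwd slope deg -24.3 side deg -1.0 height over lane mm [40.3 38.8] lane x [-124, -190]
305 far end x -89.0 y -74.3
320 far end x -88.6 y -80.3
340 far end x -89.1 y -88.4
tcp lane [-172.7   -0.8    9.1]
```

Flat. Slide down.

```bash
python3 -m crank '[{"x":0,"y":-0.2,"z":-0.35,"turn":0},{"x":0.55,"y":0,"z":0.25,"turn":0},{"x":0.9,"y":0,"z":0.42,"turn":0},{"x":0.9,"y":0,"z":0.42,"turn":0},{"x":0.9,"y":0,"z":0.42,"turn":0}]'
python3 -m crank '[{"x":0.9,"y":0,"z":0.42,"turn":0},{"x":0.9,"y":0,"z":0.42,"turn":0},{"x":0.9,"y":0,"z":0.42,"turn":0},{"x":0,"y":0,"z":0,"turn":0}]'
python3 -m crank '[{"x":0.54,"y":0,"z":0.25,"turn":0},{"x":0.54,"y":0,"z":0.25,"turn":0},{"x":0.54,"y":0,"z":0.25,"turn":0},{"x":0,"y":0,"z":0,"turn":0}]'
python3 - <<'E'
from h import *
m=(lambda r:dict(p=r[0],d=r[1],**r[2]))(grab('wrist','w18'));tilt(m,(215,310,15))
p=pose()[0];xl,yl,zl=lane(.1945);print('tcp lane',(1000*np.array([(p-b)@xl-.2205,(p-b)@yl,(p-b)@zl])).round(1))
E
```

```text
time: 26.65
tool_pos: [0.4923, -0.2968, 0.1062]
tool_rot: [0.004, 0.995, 0.097, 0.005]
contact_force: [-1.4, -0.2, 20.9]
gripper_width: 0.434
grasp_force: 76.6
time: 27.05
tool_pos: [0.52, -0.2911, 0.093]
tool_rot: [0.004, 0.995, 0.097, 0.006]
contact_force: [4.3, 0.6, 15.7]
gripper_width: 0.43
grasp_force: 76.0
time: 27.45
tool_pos: [0.5354, -0.2879, 0.0857]
tool_rot: [0.004, 0.995, 0.097, 0.005]
contact_force: [3.1, -0.2, 17.2]
gripper_width: 0.435
grasp_force: 76.2
fwd slope deg -24.3 side deg -0.2 height over lane mm [39.3 38.8] lane x [-76, -110]
tcp lane [-89.4   3.7   9.1]
```

```bash
python3 -m crank '[{"x":0.4,"y":0.1,"z":0.19,"turn":0},{"x":0.36,"y":0,"z":0.17,"turn":0},{"x":0,"y":0,"z":0,"turn":0}]'
python3 -m crank '[{"x":0.27,"y":0,"z":0.13,"turn":0},{"x":0,"y":0,"z":0,"turn":0}]'
python3 -m crank '[{"x":0.27,"y":0,"z":0.13,"turn":0},{"x":0,"y":0,"z":0,"turn":0}]'
```

```text
time: 27.8
tool_pos: [0.5428, -0.2875, 0.0823]
tool_rot: [0.004, 0.995, 0.097, 0.005]
contact_force: [1.6, 0.9, 17.7]
gripper_width: 0.436
grasp_force: 76.4
time: 28.0
tool_pos: [0.5443, -0.2872, 0.0815]
tool_rot: [0.004, 0.995, 0.097, 0.004]
contact_force: [-4.6, 0.8, 23.7]
gripper_width: 0.434
grasp_force: 76.8
time: 28.2
tool_pos: [0.5442, -0.2873, 0.0814]
tool_rot: [0.003, 0.995, 0.097, 0.0]
contact_force: [-20.3, 1.7, 34.8]
gripper_width: 0.435
grasp_force: 78.3
```

```bash
python3 -m crank '[{"x":-0.2,"y":0,"z":-0.4,"turn":0},{"x":0,"y":0,"z":0,"turn":0}]'
python3 -m crank '[{"x":0,"y":0,"z":0,"turn":0},{"x":0,"y":0,"z":0,"turn":0},{"x":0,"y":0,"z":0,"turn":0}]' 60
python3 -m crank '[{"x":0,"y":0,"z":-1,"turn":0},{"x":-0.5,"y":0,"z":-2.5,"turn":0},{"x":-1,"y":0,"z":-3,"turn":0},{"x":-2,"y":0,"z":-4,"turn":0},{"x":-2,"y":0,"z":-4,"turn":0}]'
python3 -m crank '[{"x":-3,"y":0,"z":-3,"turn":0},{"x":-1,"y":0,"z":0,"turn":0},{"x":0,"y":0,"z":0,"turn":0},{"x":0,"y":0,"z":0,"turn":0}]'
python3 - <<'E'
from h import *
w=grab('wrist','w20')
s=grab('side','s20')[0]
cv2.imwrite('pics/c20.png',np.vstack([w[0][:300,:,::-1],s[100:400,:,::-1]]))
E
```

```text
time: 28.4
tool_pos: [0.544, -0.2864, 0.0815]
tool_rot: [0.003, 0.995, 0.097, 0.003]
contact_force: [-0.2, -0.8, 13.3]
gripper_width: 0.432
grasp_force: 75.7
time: 28.7
tool_pos: [0.5422, -0.2846, 0.0777]
tool_rot: [0.001, 0.995, 0.097, 0.001]
contact_force: [0.4, 0.4, 6.6]
gripper_width: 0.598
grasp_force: 2.8
time: 29.2
tool_pos: [0.4859, -0.2938, 0.2216]
tool_rot: [-0.001, 0.995, 0.098, -0.001]
contact_force: [1.3, 0.3, 0.6]
gripper_width: 0.6
grasp_force: 0.0
time: 29.6
tool_pos: [0.4475, -0.3016, 0.2494]
tool_rot: [-0.001, 0.995, 0.097, -0.001]
contact_force: [-0.1, 0.4, 0.2]
gripper_width: 0.604
grasp_force: 0.0
```

View pics/c20.png

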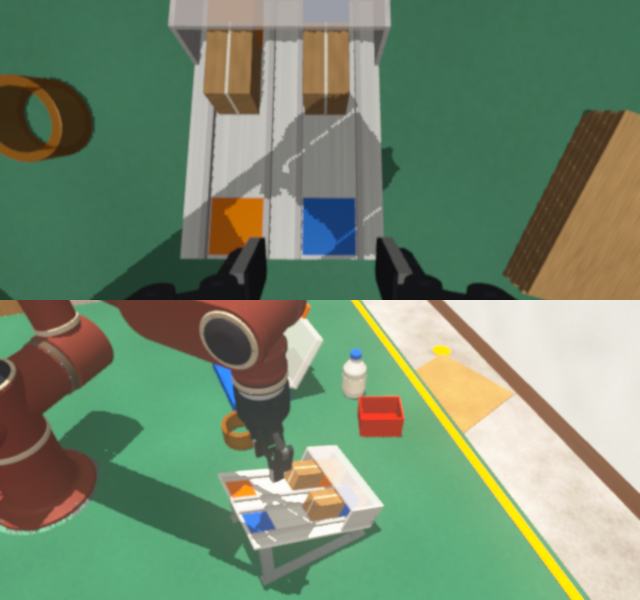

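Both cartons are home in their lanes, near ends level at rows 113–115. The lid is open and the bystanders are untouched.

```bash
python3 -c "
from plant import manip
print(manip.job_done())"
```

```text
the job is handed in; nothing more can be done
None
```

The job is handed in at about 30 s of the 72 s allowed: the lid stands open by itself, both cartons (orange first) lie against the back stop in their own lanes, and the tape roll, red bin and bottle were left alone; no verdict came back.

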